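# Hide the key under the puzzle box's spring-pin hatch

## Robot

A 7-joint arm with a two-finger parallel gripper is mounted at the origin on the work surface. World frame = base frame: x ahead of the robot, y to its left, z up, the work surface at z = 0. Lengths are in m, angles in rad, forces in N, time in s.
With the tool pointing down it reaches from about 0.425 to 0.875 m from the base axis. Payload 4.7 kg.
Tool frame: the origin (TCP) lies midway between the tips of the shut fingers; the grasp point (between the pads) lies 19 mm behind it; z points along the fingers, y is the direction in which the jaws open and shut (so a half turn about z gives the same grasp; the last joint's range is limited). The gripper opens to 87 mm and grips with 3 to 60 N. Pads are 19 mm wide; open, the fingers measure 117 mm over their backs; the gripper's body (75 mm by 190 mm) begins 51 mm behind the grasp point.
Start: joints at [1.209, 0.321, -0.07, 1.45, 0.023, 1.371, -0.057], TCP at [0.239, -0.605, 0.19] pointing down, gripper open.
Joint ranges: [-2.86, 2.86], [-0.3, 2.09], [-1.38, 1.24], [0.06, 2.45], [-1.56, 4.7], [0.09, 2.05], [-2.69, 2.69]. Speed limits (rad/s): [2.57, 2.57, 3.14, 3.14, 3.14, 3.14, 3.14].

## Interface

Orientations are given as a 3x3 rotation matrix whose columns are the frame's x, y, z axes.
In Python, from plant import * gives the robot as it stands.
- The arm moves only by the shell command python3 -m inch 'ROWS' [FORCE]. ROWS is JSON, a list of rows, each an object of numbers: "gripper": the opening, from 0 (shut) to 1 (fully open); "dx", "dy", "dz": the shift along the tool's x, y, z in cm; "ax", "ay", "az": the turn, a rotation vector about the tool's x, y, z in rad. A call has 1 to 12 rows; each row is the pose to reach, as a shift and turn from the pose commanded when the call began, along the tool's axes at that moment; what a row does not reach only later rows make up. A row lasts 1/12 s, in which the tool goes at most 41.7 mm and 7.16 degrees, less where a joint would pass 70% of its speed; a pose out of reach is approached as far as the arm can. A call with a gripper value outside its range is refused whole. The fingers move at their own pace and stop on an object; FORCE is the grip in N (left out, the last holds). Time passes only in rows, so rows that repeat a pose let the fingers close. It gives the time, the measured TCP pose, the force and the opening at its end, in the units of the state.
- get_obs(): the state, without advancing time (a new reading comes with each control period).
- snapshot(name): name is "scene" or "side" or "wrist"; returns a dict with "pixels" (400x640x3 uint8, blue, green, red), "fx", "fy", "cx", "cy" (pixels), "distortion" ([k1, k2, p1, p2, k3] as OpenCV has them; the pictures are not rectified), "eye" and "rotation" of the camera in the world; the wrist camera has in their place "T_tool_cam" (4x4, takes a point from camera to tool coordinates, whose origin is the TCP and whose axes are the flange's). Camera axes: x right, y up, looking along -z (the intrinsics and any distortion apply to the point x, -y, -z); pixel columns grow to the right and rows downward; lengths in m; the calibration is good to about 2 mm. A picture is of the moment at which its call begins: read the wrist's pose just before it. There is no depth.
- finish_job(): hands the job in, once; it reports no verdict.
Trained networks look in a picture, given as the dict that the camera call returned (one of the last four; its "shot" number tells which), for a name from the list of things; names that differ only in an ending like _2 or _b are one class to them, and where a whole thing is asked for, a point or a joint stands for the part that bears it (a point fixed in the world has none). Each returns a list of dicts, best first, with "confidence" (0 to 1); they miss things now and then, are a little off and sometimes report something else, mostly with a low value. They report only what shows in the picture. A call takes as long as a camera call. They do not tell look-alikes from the thing itself.
- look_for(picture, label): "extent" ([left, top, width, height] in pixels, round what is visible of it).
The state is a dict: "clock": time; "joint_positions": joint angles; "qvel": joint speeds; "effort": joint torques, N m; "ee_pos": TCP position; "orientation": TCP orientation; "contact_force": force on the tool from outside, world axes, zero at the start; "wrist_torque": the same for the moment, N m; "opening": opening from 0.0 (shut) to 1.0 (fully open).
Only numpy, scipy, OpenCV 4.12 (cv2) and the standard library are available. Lean on these libraries where they do the work, as an engineer would, in place of code of your own. Each camera call takes 0.05 s, during which the arm holds its last target.

## Task

Pinch the two finger tabs of the plywood hatch together to draw in its sprung hinge pins, lift the hatch off the black puzzle box and lay it flat on the dark cutting mat, letting go of it there. Put the wooden key (not the arrow) down inside the compartment that the hatch covered, then hang the hatch back the way it was: lying flat on the box, with both hinge pins sprung fully out into their steel eyes. Leave the other things on the table where they are.

Things in the scene. Friction and masses are not known exactly. Their poses are not given: they have to be found in the camera images.
- hatch_grip (a point): Grasp point of the loose hatch (0.23 kg), a plywood panel 144 (x) x 160 (y) x 8 mm, at first lying on the compartment's rim. Over the panel's middle, between two upright finger tabs, 32 mm above its underside. Pinch the tabs along y: 62 mm over their outer faces at rest, 34 mm fully pinched; 3 N at first, 6 N at the end (grip with about 20 N to lift). Let go, both pins spring out.
- tab_left (a point): Middle of the steel finger tab at the hatch's y = +28 mm (at rest): 24 mm wide (x), 6 mm thick (y), 38 mm tall, standing on the panel. It draws in the hinge pin at the +y end. Nothing stands outside the tabs within 30 mm in x.
- tab_right (a point): The same tab at y = -28 mm, for the pin at the -y end. Each tab and its pin are one piece, joined by a flat bar on the panel.
- hatch_hinge (a point): Middle of the hatch's hinge line: 62 mm towards the hatch's +x from its middle, 16 mm above its underside. The two steel hinge pins (10 mm in diameter, round noses) lie on it along y; sprung out, their tips are at y = +94 and -94 mm (14 mm past the panel's ends); fully drawn in, flush with the ends.
- pin_left (a joint): How far the pin at the hatch's +y end is drawn in: 0 = sprung fully out, 0.014 m = fully in.
- pin_right (a joint): The same for the pin at the hatch's -y end.
- hinge_eyes (a point): Half-way between the two fixed steel hinge eyes on the black box, 66 mm above the table. x points from the compartment's middle to the hinge line, y along it. When the hatch is home, hatch_hinge lies here, axes alike. The eyes reach 80 mm above the table, 27 mm long (x), with a closed 15 mm square hole along y; inner faces at y = +84 and -84 mm: 4 mm to spare at each end of the panel.
- compartment_floor (a point): Middle of the compartment's floor, 6.5 mm above the table, axes as hinge_eyes (which is at x = +62, z = +59.5 mm from here). Inside 128 mm (x) by 150 mm (y), 44 mm deep to the rim, which is 50 mm above the table and carries the hatch. The box is fixed; its open part with cream dividers, further to +x, is not used.
- key_center (a point): Centre and balance point, 12 mm up on the shaft, of the loose wooden key lying flat: 130 mm long (x), 24 mm thick, 60 g. Ring-shaped bow 48 mm across at the -x end, straight shaft 16 mm wide (y) from x = -19 to +65 mm, two teeth on its +y side from x = +30 to +64 mm. It fits the compartment lying along the compartment's y.
- mat_top (a point): Middle of the top face of the fixed dark grey cutting mat, 200 mm (its x) x 210 mm (y), its top 3 mm above the table. The place to lay the hatch.
- arrow_center (a point): Centre of a wooden arrow, 120 mm long, 24 mm thick, of the same wood as the key. Leave alone; it and the key may be in either place.
- glue_spot (a point): Centre of a white glue bottle, 52 mm across, 140 mm tall. Leave alone.
- mug_spot (a point): Centre of a white mug, 80 mm across, 90 mm tall. Leave alone.
- tape_spot (a point): Centre of a roll of paper tape lying flat, 90 mm across, 24 mm high. Leave alone.
- stapler_spot (a point): Centre of a stapler, 130 mm long, 50 mm high. Leave alone.
- padlock_spot (a point): Centre of a brass padlock lying flat, 80 mm long, 22 mm high. Leave alone.
Mind the look-alikes: they are no part of the job. What is shaped like the part that bears key_center but green is not meant.

How it is judged:
On the way, in this order (a step that is already met when the one before it is completed fails the run):
1. the hatch lies flat on the cutting mat, let go (x of hatch_grip in the frame of mat_top between -0.08 and 0.08 m and y of hatch_grip in the frame of mat_top between -0.08 and 0.08 m and z of hatch_grip in the frame of mat_top below 0.04 m and angle between hatch_grip's own z axis and vertical below 0.08 rad and contact force between hatch and the fingers below 0.1 N), for 0.2 s.
2. the key lies inside the compartment, let go (x of key_center in the frame of compartment_floor between -0.064 and 0.064 m and y of key_center in the frame of compartment_floor between -0.075 and 0.075 m and z of key_center in the frame of compartment_floor below 0.035 m and contact force between key and the fingers below 0.1 N), for 0.2 s.
At the end, for the whole second after the job is handed in: The hatch lies flat (within 0.05 rad) and at rest on the compartment's rim, its hinge line within 9 mm of the middle of the eyes and within 0.08 rad of their line, both hinge pins sprung out (less than 3 mm short of fully out) in their eyes; the key lies at rest inside the compartment under it (distance between hatch_hinge and hinge_eyes below 0.009 m and angle between hatch_grip's own z axis and vertical below 0.05 rad and angle between the y axis of hatch_hinge and the y axis of hinge_eyes, either way round below 0.08 rad and value of joint each of pin_left, pin_right below 0.003 m and linear speed of each of hatch, key below 0.02 m/s and x of key_center in the frame of compartment_floor between -0.064 and 0.064 m and y of key_center in the frame of compartment_floor between -0.075 and 0.075 m and z of key_center in the frame of compartment_floor below 0.035 m); the robot touches nothing.
It fails at once if another thing on the table is moved by more than 30 mm (distance of any of arrow_center, glue_spot, mug_spot, tape_spot, stapler_spot, padlock_spot from where it was at the start of the episode above 0.03 m).
It also fails if it takes over 72 s, if anything falls off the work surface, if the arm or the gripper's body presses on something with over 40 N, if the wrist force passes 120 N, or if a joint passes its speed limit or range.

## Working session

There is one attempt and no reset: what is moved stays moved. The work goes in short steps, Python scripts to look and compute and a shell command to move; the robot and the scene stay as the last step left them, time stands still between calls to the robot, and variables do not carry over. Pictures are saved under pics/ and viewed, and the job is handed in when it is done.

```bash
ls; mkdir -p pics; python3 - <<'E'
from plant import *
import cv2,numpy as np
o=get_obs(); print({k:np.round(v,3).tolist() for k,v in o.items()})
for n in ["scene","side","wrist"]:
    s=snapshot(n); cv2.imwrite(f"pics/{n}0.png",s["pixels"])
    print(n,{k:(np.round(v,4).tolist() if not isinstance(v,(int,str)) else v) for k,v in s.items() if k!="pixels"})
    for l in ["hatch_grip","key_center","arrow_center","hinge_eyes","tab_left","mat_top","compartment_floor","mug_spot"]:
        try: print(l,[(np.round(d["extent"]).tolist(),round(d["confidence"],2)) for d in look_for(s,l)])
        except Exception as e: print(l,e)
E
```

```text
pics
{'clock': 0.0, 'joint_positions': [1.209, 0.322, -0.07, 1.452, 0.023, 1.371, -0.057], 'qvel': [-0.0, -0.001, -0.001, -0.0, -0.0, 0.001, 0.001], 'effort': [-0.0, -49.129, -0.404, -31.252, -0.064, 0.044, 0.0], 'ee_pos': [0.238, -0.604, 0.189], 'orientation': [[0.93, 0.367, -0.001], [0.367, -0.93, 0.002], [-0.0, -0.002, -1.0]], 'contact_force': [0.335, -0.231, 0.822], 'wrist_torque': [0.045, -0.035, 0.008], 'opening': 1.002}
scene {'fx': 509.6611, 'fy': 509.6611, 'cx': 320.6067, 'cy': 203.3547, 'distortion': [-0.0706, 0.0, 0.0, 0.0, 0.0], 'eye': [1.7048, 0.0424, 1.1052], 'rotation': [[-0.0849, -0.6613, 0.7453], [0.9964, -0.0608, 0.0595], [0.006, 0.7476, 0.6641]], 'shot': 1}
hatch_grip [([364.0, 188.0, 58.0, 33.0], 0.56)]
key_center [([187.0, 154.0, 34.0, 20.0], 0.65), ([213.0, 178.0, 28.0, 27.0], 0.56)]
arrow_center [([210.0, 198.0, 31.0, 32.0], 0.87), ([214.0, 177.0, 25.0, 27.0], 0.63)]
hinge_eyes [([355.0, 190.0, 94.0, 134.0], 0.85)]
tab_left [([399.0, 201.0, 2.0, 15.0], 0.67), ([163.0, 200.0, 26.0, 22.0], 0.29)]
mat_top [([257.0, 198.0, 68.0, 44.0], 0.8)]
compartment_floor [([35
[... 606 characters left out ...]
, 164.0, 38.0, 22.0], 0.31), ([301.0, 169.0, 9.0, 10.0], 0.19)]
tab_left [([301.0, 166.0, 6.0, 5.0], 0.48)]
mat_top [([282.0, 210.0, 62.0, 37.0], 0.82), ([270.0, 144.0, 30.0, 19.0], 0.44)]
compartment_floor [([281.0, 160.0, 122.0, 40.0], 0.91)]
mug_spot [([354.0, 225.0, 26.0, 39.0], 0.96)]
wrist {'fx': 289.664, 'fy': 289.664, 'cx': 322.673, 'cy': 198.1323, 'distortion': [-0.0168, 0.0, 0.0, 0.0, 0.0], 'T_tool_cam': [[-0.0007, 0.9648, 0.2629, 0.0724], [1.0, 0.0004, 0.0011, 0.0012], [0.001, 0.2629, -0.9648, -0.195], [0.0, 0.0, 0.0, 1.0]], 'shot': 3}
hatch_grip []
key_center [([198.0, 34.0, 99.0, 100.0], 0.94)]
arrow_center []
hinge_eyes []
tab_left []
mat_top []
compartment_floor []
mug_spot []
```

View pics/scene0.png

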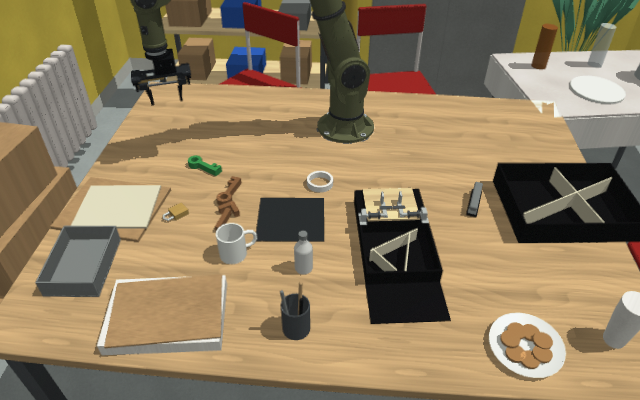

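View pics/side0.png

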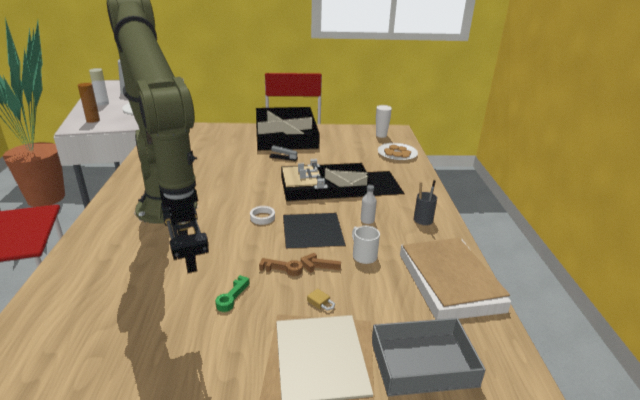

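View pics/wrist0.png

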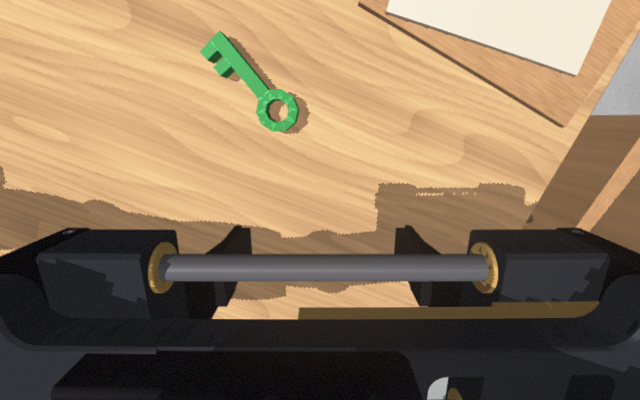

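The scene view shows the hatch at about (392,205), with eyes at (365,213) and (423,212), and the mat at (291,219). The brown key is at about (232,187), just touching or next to the arrow at (228,212). The green look-alike is at (205,165). Next I'll measure.

```bash
cat > h.py <<'E'
from plant import *
import cv2,numpy as np
np.set_printoptions(precision=4,suppress=True)
def cam(s,o=None):
    K=np.array([[s["fx"],0,s["cx"]],[0,s["fy"],s["cy"]],[0,0,1]]);d=np.array(s["distortion"],float)
    if "eye" in s: return K,d,np.array(s["eye"]),np.array(s["rotation"])
    T=np.array(s["T_tool_cam"]);R=np.array(o["orientation"])
    return K,d,np.array(o["ee_pos"])+R@T[:3,3],R@T[:3,:3]
def unproj(c,px,z):
    K,d,e,R=c
    u=cv2.undistortPoints(np.array(px,float).reshape(-1,1,2),K,d).reshape(-1,2)
    v=np.c_[u[:,0],-u[:,1],-np.ones(len(u))]@R.T
    z=np.broadcast_to(z,len(v))
    return e+v*((z-e[2])/v[:,2])[:,None]
def proj(c,P):
    K,d,e,R=c
    q=(np.atleast_2d(P)-e)@R; q=q*[1,-1,-1]
    return cv2.projectPoints(q,np.zeros(3),np.zeros(3),K,d)[0].reshape(-1,2)
def crop(img,x,y,w,h,f,name):
    cv2.imwrite(name,cv2.resize(img[y:y+h,x:x+w],None,fx=f,fy=f,interpolation=cv2.INTER_CUBIC))
E
python3 - <<'E'
from h import *
s=snapshot("scene");c=cam(s)
crop(s["pixels"],340,170,120,100,6,"pics/hatch1.png")
crop(s["pixels"],180,150,160,110,5,"pics/key1.png")
print(unproj(c,[[368,212],[423,211]],.066))
print(unproj(c,[[232,187],[228,212]],.012)); print(unproj(c,[[264,198],[324,198],[325,240],[257,239]],.003))
E
```

```text
[[0.5646 0.095  0.066 ]
 [0.5449 0.2615 0.066 ]]
[[ 0.4229 -0.3584  0.012 ]
 [ 0.546  -0.3445  0.012 ]]
[[ 0.4585 -0.2444  0.003 ]
 [ 0.4404 -0.0475  0.003 ]
 [ 0.6324 -0.0291  0.003 ]
 [ 0.647  -0.2339  0.003 ]]
```

View pics/hatch1.png

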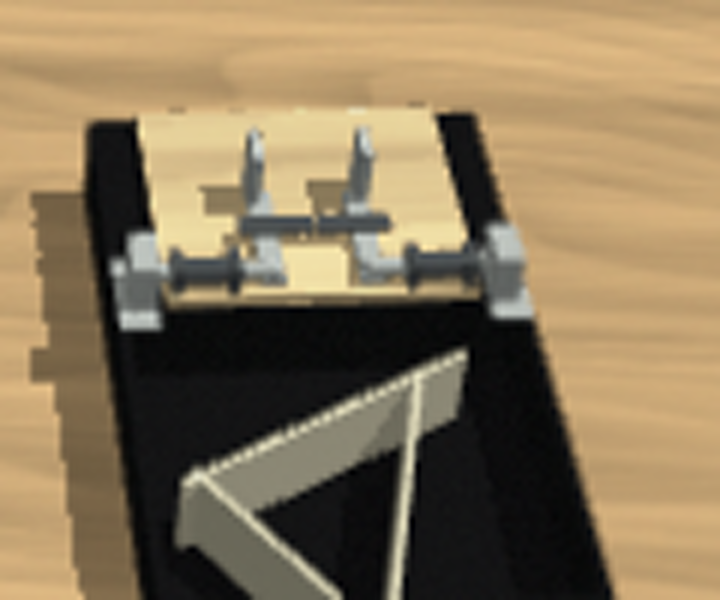

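View pics/key1.png

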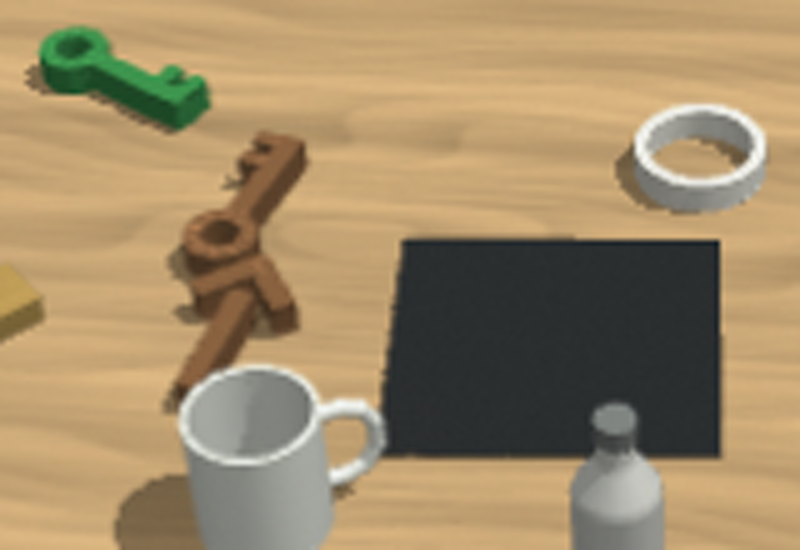

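```bash
cat >> h.py <<'E'
from scipy.spatial.transform import Rotation as Ro
def Rd(yaw):
    c,s=np.cos(yaw),np.sin(yaw); return np.array([[c,s,0],[s,-c,0],[0,0,-1.]])
def move(p,yaw,o=None):
    o=o or get_obs();R=np.array(o["orientation"]);t=R.T@(np.array(p)-np.array(o["ee_pos"]))*100
    r=Ro.from_matrix(R.T@Rd(yaw)).as_rotvec()
    print("clock",round(o["clock"],2),"pos",np.array(o["ee_pos"]),"yaw",round(np.arctan2(R[1,0],R[0,0]),4))
    print("-> d cm",np.round(t,2),"rot",np.round(r,4),"rows>=",max(np.linalg.norm(t)/4.17,np.linalg.norm(r)/.125).round(1))
E
python3 -c "
from h import *
move([0.44,-0.22,0.36],0.118)"
```

```text
clock 1.4 pos [ 0.2385 -0.6047  0.1897] yaw 0.3758
-> d cm [ 32.86 -28.39 -17.03] rot [0.0001 0.     0.2578] rows>= 11.2
```

```bash
python3 -m inch '[{"dx":32.9,"dy":-28.4,"dz":-17,"az":0.258},{"dx":32.9,"dy":-28.4,"dz":-17,"az":0.258},{"dx":32.9,"dy":-28.4,"dz":-17,"az":0.258},{"dx":32.9,"dy":-28.4,"dz":-17,"az":0.258},{"dx":32.9,"dy":-28.4,"dz":-17,"az":0.258},{"dx":32.9,"dy":-28.4,"dz":-17,"az":0.258},{"dx":32.9,"dy":-28.4,"dz":-17,"az":0.258},{"dx":32.9,"dy":-28.4,"dz":-17,"az":0.258},{"dx":32.9,"dy":-28.4,"dz":-17,"az":0.258},{"dx":32.9,"dy":-28.4,"dz":-17,"az":0.258},{"dx":32.9,"dy":-28.4,"dz":-17,"az":0.258},{"dx":32.9,"dy":-28.4,"dz":-17,"az":0.258}]'
python3 - <<'E'
from h import *
o=get_obs();s=snapshot("wrist");cv2.imwrite("pics/w1.png",s["pixels"])
move([0.46,0.171,0.27],0.118,o)
np.savez("pics/w1.npz",p=o["ee_pos"],R=o["orientation"],v=o["qvel"])
print(np.array(o["qvel"]))
E
```

```text
clock 1.4 pos [ 0.2385 -0.6047  0.1897] yaw 0.3758
-> d cm [ 49.07 -64.03  -8.04] rot [0.0001 0.     0.2578] rows>= 19.4
[ 0.0001  0.0004 -0.0003  0.0002 -0.0005 -0.001   0.0012]invalid input
```

View pics/w1.png

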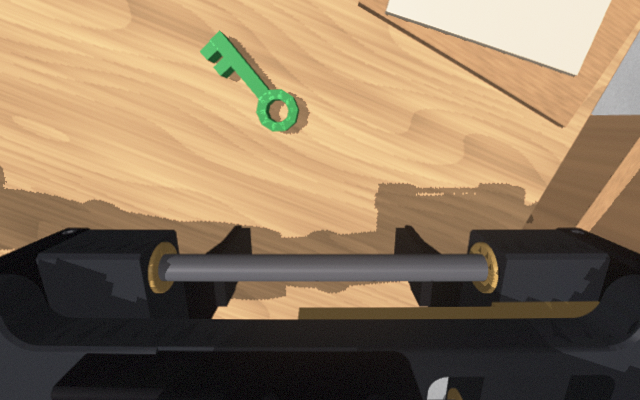

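Refused; nothing moved (same picture). Each row probably needs every field, including the gripper.

```bash
python3 -m inch '[{"gripper":1,"dx":32.9,"dy":-28.4,"dz":-17,"ax":0,"ay":0,"az":0.258},{"gripper":1,"dx":32.9,"dy":-28.4,"dz":-17,"ax":0,"ay":0,"az":0.258},{"gripper":1,"dx":32.9,"dy":-28.4,"dz":-17,"ax":0,"ay":0,"az":0.258},{"gripper":1,"dx":32.9,"dy":-28.4,"dz":-17,"ax":0,"ay":0,"az":0.258},{"gripper":1,"dx":32.9,"dy":-28.4,"dz":-17,"ax":0,"ay":0,"az":0.258},{"gripper":1,"dx":32.9,"dy":-28.4,"dz":-17,"ax":0,"ay":0,"az":0.258},{"gripper":1,"dx":32.9,"dy":-28.4,"dz":-17,"ax":0,"ay":0,"az":0.258},{"gripper":1,"dx":32.9,"dy":-28.4,"dz":-17,"ax":0,"ay":0,"az":0.258},{"gripper":1,"dx":32.9,"dy":-28.4,"dz":-17,"ax":0,"ay":0,"az":0.258},{"gripper":1,"dx":32.9,"dy":-28.4,"dz":-17,"ax":0,"ay":0,"az":0.258},{"gripper":1,"dx":32.9,"dy":-28.4,"dz":-17,"ax":0,"ay":0,"az":0.258},{"gripper":1,"dx":32.9,"dy":-28.4,"dz":-17,"ax":0,"ay":0,"az":0.258}]'
python3 - <<'E'
from h import *
o=get_obs();s=snapshot("wrist");cv2.imwrite("pics/w2.png",s["pixels"])
move([0.46,0.171,0.27],0.118,o)
np.savez("pics/w2.npz",p=o["ee_pos"],R=o["orientation"])
print(np.array(o["qvel"]))
E
```

```text
clock: 2.45
ee_pos: [0.4447, -0.2121, 0.3631]
orientation: [[0.992, 0.129, 0.006], [0.129, -0.992, -0.0], [0.006, 0.001, -1.0]]
contact_force: [0.4, 2.0, 0.5]
opening: 0.999
clock 2.45 pos [ 0.4447 -0.2121  0.3631] yaw 0.1292
-> d cm [  6.4  -37.8    9.32] rot [ 0.0008 -0.0061  0.0112] rows>= 9.5
[-0.0558  0.0271 -0.0252 -0.0501  0.0561  0.048  -0.1121]
```

View pics/w2.png

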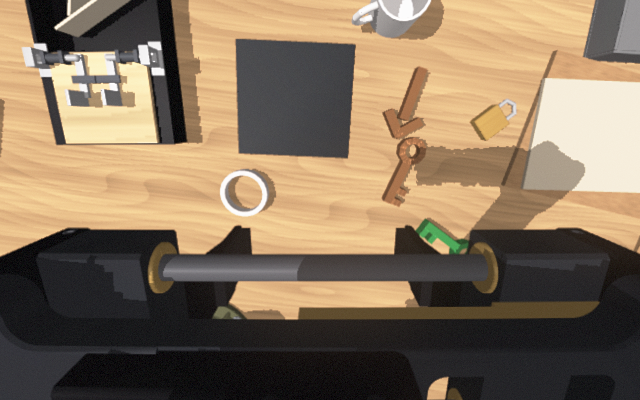

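The wrist view now shows the hatch with its tabs at (78,90) and (112,90), the mat with corners (236,39), (354,44), (348,158) and (239,153), the brown key with its bow at (411,151) and tip at (392,203), and the arrow above it.

```bash
python3 - <<'E'
from h import *
d=np.load("pics/w2.npz");s=snapshot("wrist")
o=dict(ee_pos=d["p"],orientation=d["R"]);c=cam(s,o)
m=unproj(c,[[236,39],[354,44],[348,158],[239,153]],.003);print("mat",m,m.mean(0))
print([np.linalg.norm(m[i]-m[i-1]) for i in range(4)])
k=unproj(c,[[411,151],[391,203]],.024);print("key bow,tip",k,np.linalg.norm(k[0]-k[1]))
print("eyes",unproj(c,[[40,56],[152,57]],.066))
img=cv2.imread("pics/w2.png");crop(img,360,50,120,170,4,"pics/k2.png");crop(img,10,20,190,140,4,"pics/h2.png")
E
python3 -m inch '[{"gripper":1,"dx":6.5,"dy":-37.8,"dz":9.3,"ax":0,"ay":0,"az":0},{"gripper":1,"dx":6.5,"dy":-37.8,"dz":9.3,"ax":0,"ay":0,"az":0},{"gripper":1,"dx":6.5,"dy":-37.8,"dz":9.3,"ax":0,"ay":0,"az":0},{"gripper":1,"dx":6.5,"dy":-37.8,"dz":9.3,"ax":0,"ay":0,"az":0},{"gripper":1,"dx":6.5,"dy":-37.8,"dz":9.3,"ax":0,"ay":0,"az":0},{"gripper":1,"dx":6.5,"dy":-37.8,"dz":9.3,"ax":0,"ay":0,"az":0},{"gripper":1,"dx":6.5,"dy":-37.8,"dz":9.3,"ax":0,"ay":0,"az":0},{"gripper":1,"dx":6.5,"dy":-37.8,"dz":9.3,"ax":0,"ay":0,"az":0},{"gripper":1,"dx":6.5,"dy":-37.8,"dz":9.3,"ax":0,"ay":0,"az":0},{"gripper":1,"dx":6.5,"dy":-37.8,"dz":9.3,"ax":0,"ay":0,"az":0},{"gripper":1,"dx":6.5,"dy":-37.8,"dz":9.3,"ax":0,"ay":0,"az":0},{"gripper":1,"dx":6.5,"dy":-37.8,"dz":9.3,"ax":0,"ay":0,"az":0}]'
python3 - <<'E'
from h import *
o=get_obs();s=snapshot("wrist");cv2.imwrite("pics/w3.png",s["pixels"])
np.savez("pics/w3.npz",p=o["ee_pos"],R=o["orientation"]);print(np.array(o["qvel"]))
E
```

```text
mat [[ 0.6341 -0.0361  0.003 ]
 [ 0.6522 -0.2411  0.003 ]
 [ 0.4541 -0.2604  0.003 ]
 [ 0.4369 -0.0527  0.003 ]] [ 0.5443 -0.1476  0.003 ]
[np.float64(0.19783611642883958), np.float64(0.2058118275889125), np.float64(0.1990505717326865), np.float64(0.20844739228412393)]
key bow,tip [[ 0.484  -0.371   0.024 ]
 [ 0.3818 -0.3531  0.024 ]] 0.10377573475247885
eyes [[0.5595 0.2541 0.066 ]
 [0.5789 0.0751 0.066 ]]
clock: 3.55
ee_pos: [0.4604, 0.1619, 0.2656]
orientation: [[0.993, 0.117, -0.002], [0.117, -0.993, -0.001], [-0.002, 0.001, -1.0]]
contact_force: [0.3, -1.2, -0.5]
opening: 0.999
[ 0.024  -0.0119  0.0461 -0.0039  0.0067  0.0062  0.0024]
```

View pics/w3.png

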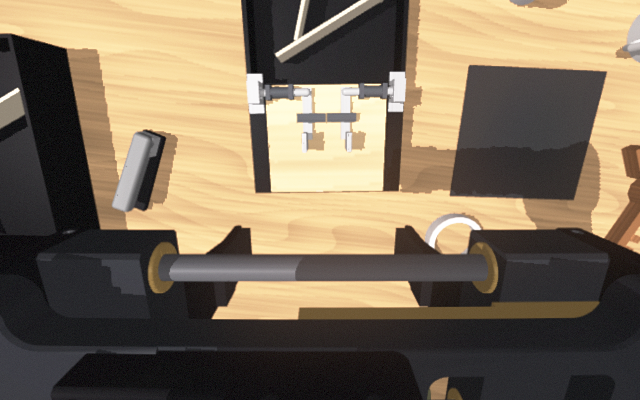

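View pics/k2.png

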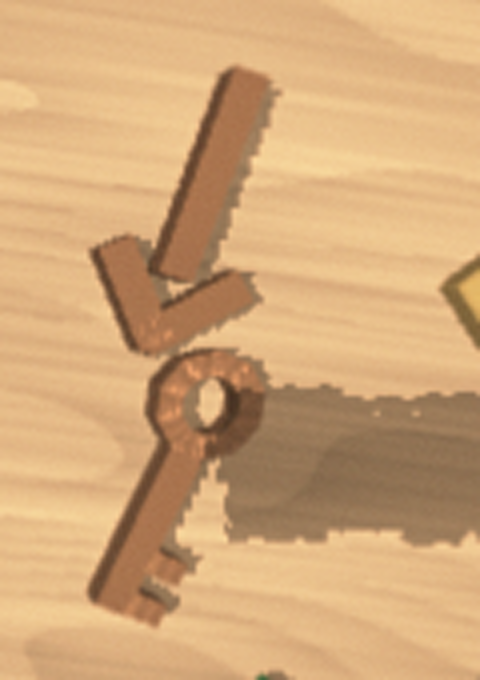

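The wrist view has the hatch with eyes at (255,93) and (398,91), and tabs at about (306,120) and (347,120). I'll zoom in and overlay a model.

```bash
cat >> h.py <<'E'
def frame(x,y,yaw,z=0):
    return np.array([[np.cos(yaw),-np.sin(yaw),0,x],[np.sin(yaw),np.cos(yaw),0,y],[0,0,1,z],[0,0,0,1]])
def pts(F,P):
    P=np.atleast_2d(P).astype(float);return P@F[:3,:3].T+F[:3,3]
E
python3 - <<'E'
from h import *
d=np.load("pics/w3.npz");s=snapshot("wrist");o=dict(ee_pos=d["p"],orientation=d["R"]);c=cam(s,o)
img=cv2.imread("pics/w3.png");crop(img,235,60,180,140,4,"pics/h3.png")
m=unproj(c,[[470,66],[605,72],[574,199],[451,195]],.003);print("mat",m.mean(0),m)
p=unproj(c,[[384,191],[271,192]],.058);print("panel near corners",p)
print("now",get_obs()["ee_pos"])
E
```

```text
mat [ 0.5443 -0.1469  0.003 ] [[ 0.6329 -0.0358  0.003 ]
 [ 0.6507 -0.2396  0.003 ]
 [ 0.4555 -0.2594  0.003 ]
 [ 0.438  -0.053   0.003 ]]
panel near corners [[0.444  0.0709 0.058 ]
 [0.4236 0.2315 0.058 ]]
now [0.4611 0.1603 0.2662]
```

View pics/h3.png

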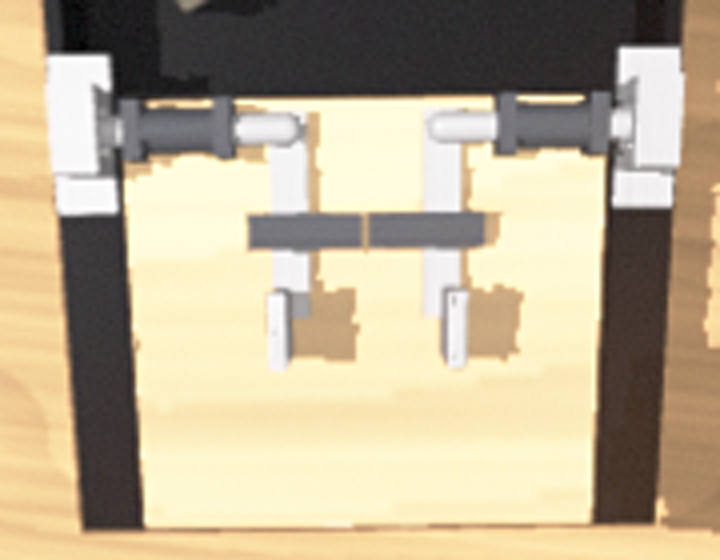

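```bash
python3 - <<'E'
from h import *
d=np.load("pics/w3.npz");s=snapshot("wrist");o=dict(ee_pos=d["p"],orientation=d["R"]);c=cam(s,o)
t=unproj(c,[[304.7,142.2],[348.8,142]],.096);print("tabs",t,t.mean(0),np.linalg.norm(t[0]-t[1]))
img=cv2.imread("pics/w3.png")
for i,(x,y,yaw) in enumerate([(.5052,.1603,.126)]):
    F=frame(x,y,yaw,.05)
    v=img.copy();v=cv2.resize(v,None,fx=4,fy=4,interpolation=cv2.INTER_CUBIC)
    def L(P,col=(0,0,255)): cv2.polylines(v,[np.int32((proj(c,pts(F,P))+.5)*4-.5)],True,col,1)
    L([[a,b,.008] for a,b in [(-.072,-.08),(.072,-.08),(.072,.08),(-.072,.08)]])
    for sg in (-1,1):
        L([[a,sg*b,.046] for a,b in [(-.012,.025),(.012,.025),(.012,.031),(-.012,.031)]],(255,0,0))
        L([[.062+a,sg*b,.030] for a,b in [(-.0135,.084),(.0135,.084),(.0135,.1),(-.0135,.1)]],(0,160,0))
    cv2.imwrite("pics/h3o.png",v[240:800,940:1660])
E
```

```text
tabs [[0.5024 0.1886 0.096 ]
 [0.509  0.1344 0.096 ]] [0.5057 0.1615 0.096 ] 0.054673440746798536
```

View pics/h3o.png

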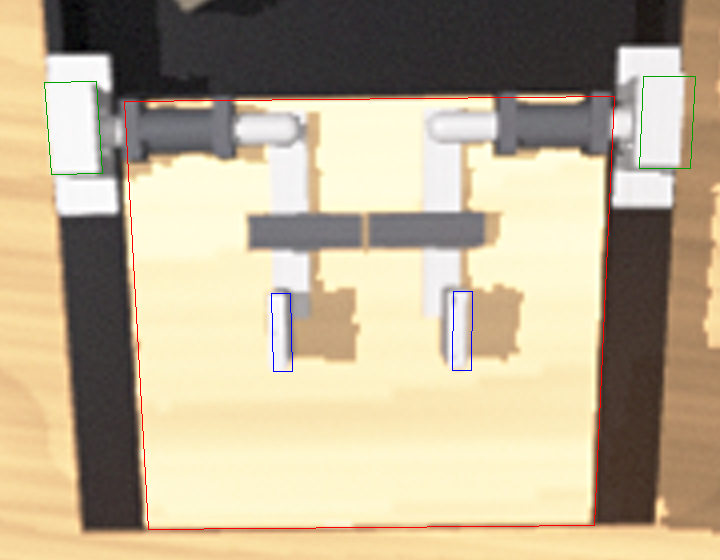

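```bash
python3 -c "
from h import *
move([0.505,0.1615,0.12],0.126)"
```

```text
clock 3.7 pos [0.4612 0.1604 0.2665] yaw 0.1133
-> d cm [ 4.37  0.37 14.64] rot [ 0.0009  0.0003 -0.0127] rows>= 3.7
```

```bash
python3 -m inch '[{"gripper":1,"dx":2.2,"dy":0.2,"dz":4,"ax":0,"ay":0,"az":-0.013},{"gripper":1,"dx":4.4,"dy":0.4,"dz":7,"ax":0,"ay":0,"az":-0.013},{"gripper":1,"dx":4.4,"dy":0.4,"dz":10,"ax":0,"ay":0,"az":-0.013},{"gripper":1,"dx":4.4,"dy":0.4,"dz":13,"ax":0,"ay":0,"az":-0.013},{"gripper":1,"dx":4.4,"dy":0.4,"dz":14.6,"ax":0,"ay":0,"az":-0.013},{"gripper":1,"dx":4.4,"dy":0.4,"dz":14.6,"ax":0,"ay":0,"az":-0.013},{"gripper":1,"dx":4.4,"dy":0.4,"dz":14.6,"ax":0,"ay":0,"az":-0.013},{"gripper":1,"dx":4.4,"dy":0.4,"dz":14.6,"ax":0,"ay":0,"az":-0.013}]'
python3 - <<'E'
from h import *
o=get_obs();s=snapshot("wrist");move([0.505,0.1615,0.063],0.126,o)
c=cam(s,o);F=frame(.505,.1615,.126,.05);v=cv2.resize(s["pixels"],None,fx=2,fy=2)
def L(P,col=(0,0,255)): cv2.polylines(v,[np.int32((proj(c,pts(F,P))+.5)*2-.5)],True,col,1)
L([[a,b,.008] for a,b in [(-.072,-.08),(.072,-.08),(.072,.08),(-.072,.08)]])
for sg in (-1,1):
    L([[a,sg*b,.046] for a,b in [(-.012,.025),(.012,.025),(.012,.031),(-.012,.031)]],(255,0,0))
    L([[.062+a,sg*b,.030] for a,b in [(-.0135,.084),(.0135,.084),(.0135,.1),(-.0135,.1)]],(0,160,0))
cv2.imwrite("pics/w4.png",v[0:600,240:1040])
E
```

```text
clock: 4.37
ee_pos: [0.506, 0.1637, 0.1221]
orientation: [[0.992, 0.129, 0.002], [0.129, -0.992, -0.0], [0.002, 0.0, -1.0]]
contact_force: [0.0, 0.3, 1.1]
opening: 1.0
clock 4.37 pos [0.506  0.1637 0.1221] yaw 0.129
-> d cm [-0.14  0.21  5.91] rot [ 0.0003 -0.0023  0.003 ] rows>= 1.4
```

View pics/w4.png

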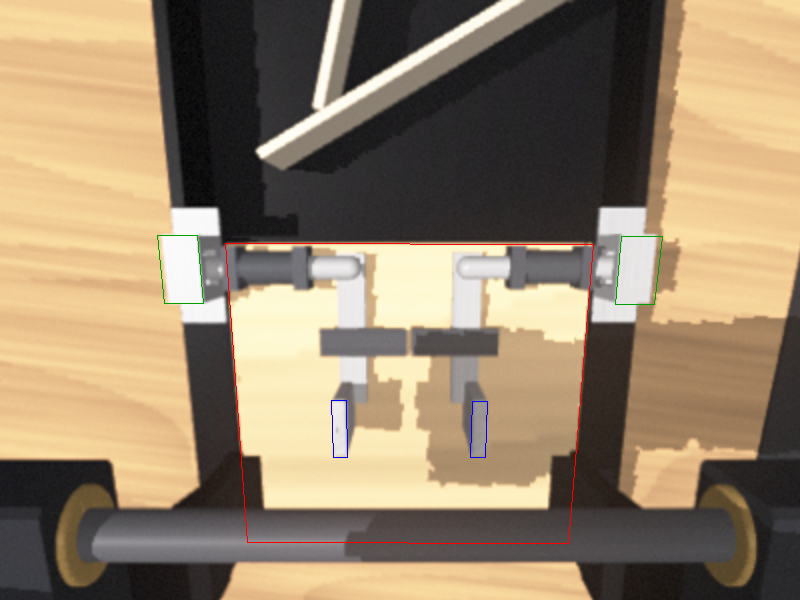

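```bash
python3 -m inch '[{"gripper":1,"dx":-0.1,"dy":0.2,"dz":2,"ax":0,"ay":0,"az":0.003},{"gripper":1,"dx":-0.1,"dy":0.2,"dz":4,"ax":0,"ay":0,"az":0.003},{"gripper":1,"dx":-0.1,"dy":0.2,"dz":5.6,"ax":0,"ay":0,"az":0.003},{"gripper":1,"dx":-0.1,"dy":0.2,"dz":5.9,"ax":0,"ay":0,"az":0.003},{"gripper":1,"dx":-0.1,"dy":0.2,"dz":5.9,"ax":0,"ay":0,"az":0.003},{"gripper":1,"dx":-0.1,"dy":0.2,"dz":5.9,"ax":0,"ay":0,"az":0.003}]' 20
python3 -m inch '[{"gripper":0,"dx":0,"dy":0,"dz":0,"ax":0,"ay":0,"az":0},{"gripper":0,"dx":0,"dy":0,"dz":0,"ax":0,"ay":0,"az":0},{"gripper":0,"dx":0,"dy":0,"dz":0,"ax":0,"ay":0,"az":0},{"gripper":0,"dx":0,"dy":0,"dz":0,"ax":0,"ay":0,"az":0},{"gripper":0,"dx":0,"dy":0,"dz":0,"ax":0,"ay":0,"az":0},{"gripper":0,"dx":0,"dy":0,"dz":0,"ax":0,"ay":0,"az":0},{"gripper":0,"dx":0,"dy":0,"dz":0,"ax":0,"ay":0,"az":0},{"gripper":0,"dx":0,"dy":0,"dz":0,"ax":0,"ay":0,"az":0},{"gripper":0,"dx":0,"dy":0,"dz":0,"ax":0,"ay":0,"az":0}]' 20
```

```text
clock: 4.92
ee_pos: [0.5051, 0.1627, 0.0632]
orientation: [[0.992, 0.127, 0.002], [0.127, -0.992, 0.0], [0.002, -0.0, -1.0]]
contact_force: [0.7, 0.8, -0.4]
opening: 1.001
clock: 5.67
ee_pos: [0.5041, 0.1625, 0.0619]
orientation: [[0.992, 0.128, 0.0], [0.128, -0.992, -0.0], [0.0, 0.0, -1.0]]
contact_force: [-0.4, -0.4, 2.4]
opening: 0.405
```

```bash
python3 - <<'E'
from h import *
s=snapshot("wrist");crop(s["pixels"],180,60,270,190,3,"pics/w5.png");o=get_obs();print(o["opening"],o["contact_force"])
E
```

```text
0.37022281511464167 [-1.2616  0.0991  5.8888]
```

View pics/w5.png

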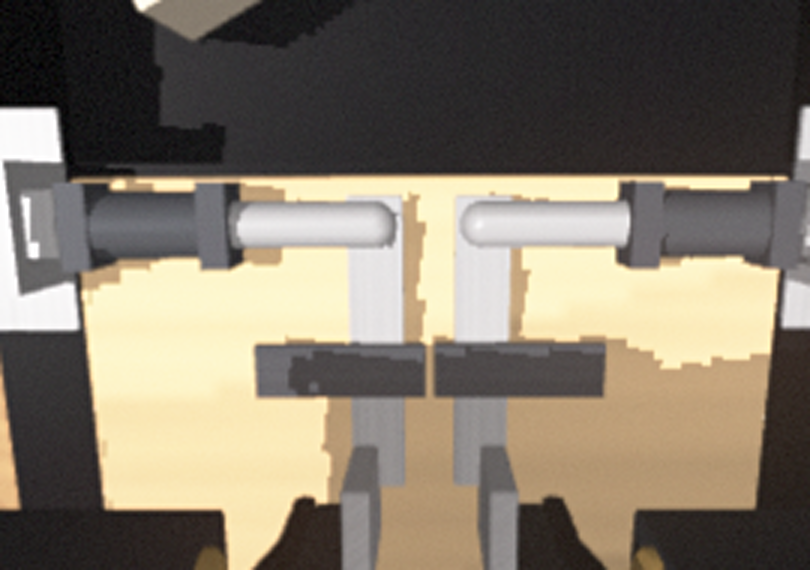

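The pins are fully drawn in; the left eye's square hole shows empty. Next is the lift.

```bash
python3 -c "
from h import *
move([0.504,0.1615,0.162],0.128)"
python3 -m inch '[{"gripper":0,"dx":0,"dy":0,"dz":-0.7,"ax":0,"ay":0,"az":0},{"gripper":0,"dx":0,"dy":0,"dz":-1.5,"ax":0,"ay":0,"az":0},{"gripper":0,"dx":0,"dy":0,"dz":-2.5,"ax":0,"ay":0,"az":0},{"gripper":0,"dx":0,"dy":0,"dz":-4,"ax":0,"ay":0,"az":0},{"gripper":0,"dx":0,"dy":0,"dz":-6,"ax":0,"ay":0,"az":0},{"gripper":0,"dx":0,"dy":0,"dz":-8,"ax":0,"ay":0,"az":0},{"gripper":0,"dx":0,"dy":0,"dz":-10,"ax":0,"ay":0,"az":0},{"gripper":0,"dx":0,"dy":0,"dz":-11,"ax":0,"ay":0,"az":0},{"gripper":0,"dx":0,"dy":0,"dz":-11,"ax":0,"ay":0,"az":0}]' 20
python3 - <<'E'
from h import *
o=get_obs();s=snapshot("wrist");crop(s["pixels"],120,40,400,220,2,"pics/w6.png");s=snapshot("side");crop(s["pixels"],240,100,200,140,4,"pics/s6.png");move([0.544,-0.147,0.16],0.11,o);print(o["contact_force"])
E
```

```text
clock 5.72 pos [0.5041 0.1624 0.062 ] yaw 0.1278
-> d cm [ -0.02   0.09 -10.  ] rot [ 0.0002 -0.0004 -0.0002] rows>= 2.4
clock: 6.47
ee_pos: [0.5056, 0.163, 0.1745]
orientation: [[0.992, 0.127, 0.005], [0.127, -0.992, 0.0], [0.005, 0.0, -1.0]]
contact_force: [-0.1, -0.2, -3.2]
opening: 0.374
clock 6.47 pos [0.5056 0.163  0.1745] yaw 0.1277
-> d cm [-0.15 31.24  1.45] rot [ 0.0001 -0.005   0.0177] rows>= 7.5
[-0.1082 -0.1578 -3.159 ]
```

View pics/w6.png

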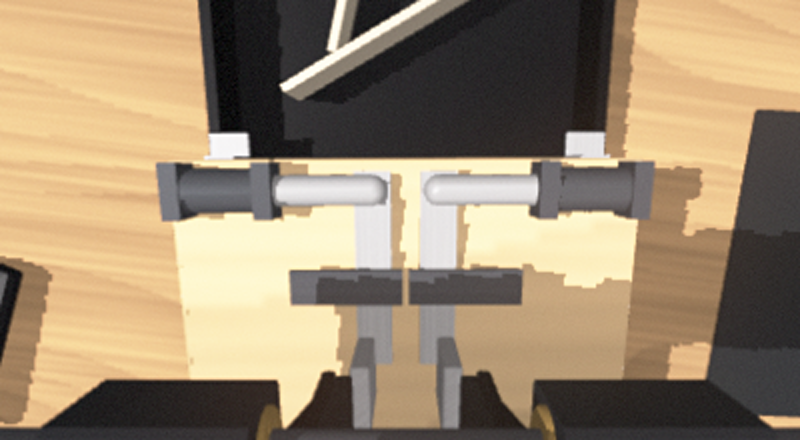

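View pics/s6.png

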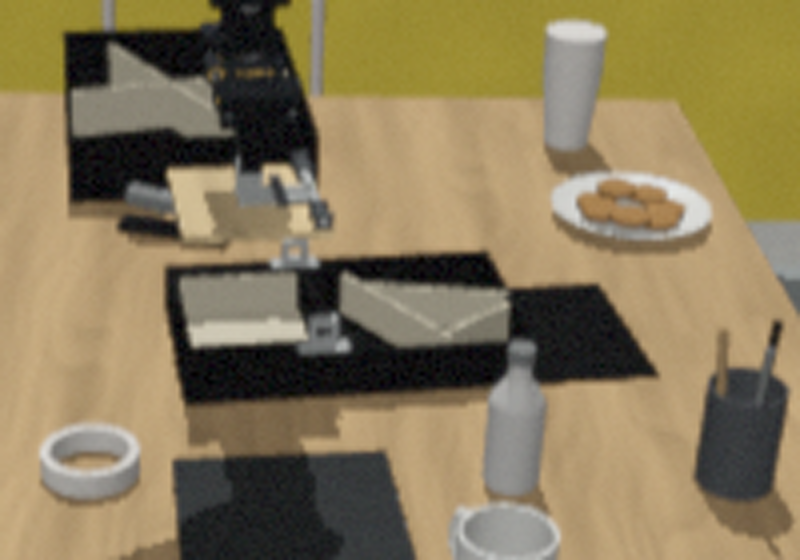

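The hatch is up and level, with the pins in. Now carry it over the mat, where TCP z should be about 0.015.

```bash
python3 -m inch '[{"gripper":0,"dx":0,"dy":1.5,"dz":0,"ax":0,"ay":0,"az":0},{"gripper":0,"dx":0,"dy":5,"dz":0,"ax":0,"ay":0,"az":0.005},{"gripper":0,"dx":0,"dy":9,"dz":0,"ax":0,"ay":0,"az":0.01},{"gripper":0,"dx":0,"dy":13,"dz":0,"ax":0,"ay":0,"az":0.018},{"gripper":0,"dx":0,"dy":17,"dz":0,"ax":0,"ay":0,"az":0.018},{"gripper":0,"dx":0,"dy":21,"dz":0,"ax":0,"ay":0,"az":0.018},{"gripper":0,"dx":0,"dy":25,"dz":1.5,"ax":0,"ay":0,"az":0.018},{"gripper":0,"dx":0,"dy":28.5,"dz":3,"ax":0,"ay":0,"az":0.018},{"gripper":0,"dx":0,"dy":30.5,"dz":5,"ax":0,"ay":0,"az":0.018},{"gripper":0,"dx":0,"dy":31.2,"dz":8,"ax":0,"ay":0,"az":0.018},{"gripper":0,"dx":0,"dy":31.2,"dz":10,"ax":0,"ay":0,"az":0.018},{"gripper":0,"dx":0,"dy":31.2,"dz":10,"ax":0,"ay":0,"az":0.018}]' 20
python3 -c "
from h import *
move([0.544,-0.147,0.016],0.11)"
```

```text
clock: 7.57
ee_pos: [0.5382, -0.1468, 0.065]
orientation: [[0.994, 0.108, -0.011], [0.108, -0.994, 0.004], [-0.011, -0.006, -1.0]]
contact_force: [-0.9, 1.0, -2.7]
opening: 0.366
clock 7.57 pos [ 0.5382 -0.1468  0.065 ] yaw 0.1082
-> d cm [0.63 0.11 4.89] rot [-0.0056  0.0109 -0.0018] rows>= 1.2
```

```bash
python3 -m inch '[{"gripper":0,"dx":0,"dy":0,"dz":1,"ax":0,"ay":0,"az":0},{"gripper":0,"dx":0,"dy":0,"dz":2,"ax":0,"ay":0,"az":0},{"gripper":0,"dx":0,"dy":0,"dz":2,"ax":0,"ay":0,"az":0},{"gripper":0,"dx":0,"dy":0,"dz":2,"ax":0,"ay":0,"az":0}]' 20
python3 -c "
from h import *
move([0.544,-0.147,0.016],0.11)"
```

```text
clock: 7.9
ee_pos: [0.5438, -0.1466, 0.0518]
orientation: [[0.994, 0.111, -0.0], [0.111, -0.994, -0.0], [-0.0, 0.0, -1.0]]
contact_force: [-0.3, 0.3, -1.5]
opening: 0.367
clock 7.9 pos [ 0.5438 -0.1466  0.0518] yaw 0.1108
-> d cm [0.02 0.05 3.58] rot [0.0001 0.     0.0008] rows>= 0.9
```

```bash
python3 -m inch '[{"gripper":0,"dx":0,"dy":0,"dz":1.2,"ax":0,"ay":0,"az":0},{"gripper":0,"dx":0,"dy":0,"dz":2.2,"ax":0,"ay":0,"az":0},{"gripper":0,"dx":0,"dy":0,"dz":2.9,"ax":0,"ay":0,"az":0},{"gripper":0,"dx":0,"dy":0,"dz":3.3,"ax":0,"ay":0,"az":0},{"gripper":0,"dx":0,"dy":0,"dz":3.5,"ax":0,"ay":0,"az":0},{"gripper":0,"dx":0,"dy":0,"dz":3.6,"ax":0,"ay":0,"az":0},{"gripper":0,"dx":0,"dy":0,"dz":3.6,"ax":0,"ay":0,"az":0}]' 20
```

```text
clock: 8.48
ee_pos: [0.5438, -0.1471, 0.0156]
orientation: [[0.994, 0.11, 0.0], [0.11, -0.994, 0.0], [0.0, -0.0, -1.0]]
contact_force: [0.3, 0.3, -1.2]
opening: 0.373
```

```bash
python3 -m inch '[{"gripper":0,"dx":0,"dy":0,"dz":0.1,"ax":0,"ay":0,"az":0},{"gripper":0,"dx":0,"dy":0,"dz":0.1,"ax":0,"ay":0,"az":0},{"gripper":1,"dx":0,"dy":0,"dz":0.1,"ax":0,"ay":0,"az":0},{"gripper":1,"dx":0,"dy":0,"dz":0.1,"ax":0,"ay":0,"az":0},{"gripper":1,"dx":0,"dy":0,"dz":0.1,"ax":0,"ay":0,"az":0},{"gripper":1,"dx":0,"dy":0,"dz":0.1,"ax":0,"ay":0,"az":0},{"gripper":1,"dx":0,"dy":0,"dz":0.1,"ax":0,"ay":0,"az":0},{"gripper":1,"dx":0,"dy":0,"dz":0.1,"ax":0,"ay":0,"az":0},{"gripper":1,"dx":0,"dy":0,"dz":0.1,"ax":0,"ay":0,"az":0},{"gripper":1,"dx":0,"dy":0,"dz":0.1,"ax":0,"ay":0,"az":0}]' 20
python3 - <<'E'
from h import *
o=get_obs();print(np.array(o["ee_pos"]),np.array(o["orientation"])[:2,0],o["contact_force"],o["opening"])
E
python3 -m inch '[{"gripper":1,"dx":0,"dy":0,"dz":-1,"ax":0,"ay":0,"az":0},{"gripper":1,"dx":0,"dy":0,"dz":-3,"ax":0,"ay":0,"az":0},{"gripper":1,"dx":0,"dy":0,"dz":-7,"ax":0,"ay":0,"az":0},{"gripper":1,"dx":0,"dy":0,"dz":-11,"ax":0,"ay":0,"az":0},{"gripper":1,"dx":0,"dy":0,"dz":-14,"ax":0,"ay":0,"az":0},{"gripper":1,"dx":0,"dy":0,"dz":-16,"ax":0,"ay":0,"az":0},{"gripper":1,"dx":0,"dy":0,"dz":-16,"ax":0,"ay":0,"az":0},{"gripper":1,"dx":0,"dy":0,"dz":-16,"ax":0,"ay":0,"az":0}]' 20
python3 - <<'E'
from h import *
o=get_obs();s=snapshot("wrist");cv2.imwrite("pics/w7.png",s["pixels"]);np.savez("pics/w7.npz",p=o["ee_pos"],R=o["orientation"])
crop(s["pixels"],200,40,220,190,3,"pics/w7c.png")
print(o["qvel"])
E
```

```text
clock: 9.32
ee_pos: [0.5436, -0.1471, 0.0147]
orientation: [[0.994, 0.11, -0.0], [0.11, -0.994, -0.0], [-0.0, 0.0, -1.0]]
contact_force: [-0.2, -1.1, -0.3]
opening: 0.89
[ 0.5436 -0.1471  0.0147] [0.994  0.1095] [-0.2317 -1.0534 -0.2761] 0.8901161176041459
clock: 9.98
ee_pos: [0.5446, -0.1472, 0.1766]
orientation: [[0.994, 0.11, 0.003], [0.11, -0.994, -0.002], [0.003, 0.002, -1.0]]
contact_force: [-0.1, -0.4, -1.1]
opening: 1.002
[-0.0024  0.0318  0.01    0.0514  0.0031 -0.0061 -0.0021]
```

View pics/w7.png

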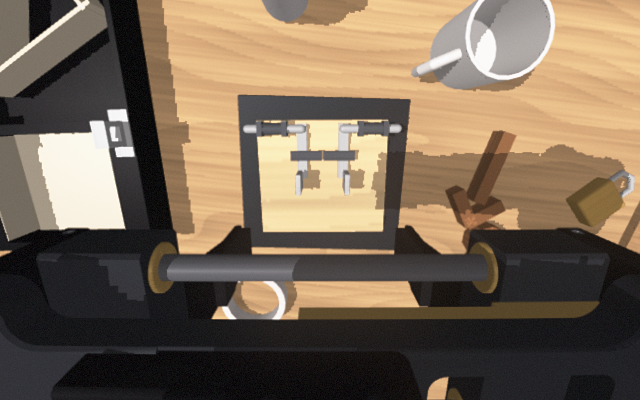

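The hatch lies let go on the mat with its pins out, centred near (323,175). Next I'll look at the key from closer in.

```bash
python3 - <<'E'
from h import *
d=np.load("pics/w7.npz");s=snapshot("wrist");c=cam(s,dict(ee_pos=d["p"],orientation=d["R"]))
img=cv2.imread("pics/w7.png")
t=unproj(c,[[298,183],[346.5,183]],.049);print("hatch tabs",t,t.mean(0))
print("pin tips",unproj(c,[[246,129],[399,128]],.019))
move([0.39,-0.345,0.17],-0.17)
E
```

```text
hatch tabs [[ 0.5445 -0.1198  0.049 ]
 [ 0.5506 -0.1747  0.049 ]] [ 0.5475 -0.1473  0.049 ]
pin tips [[ 0.5964 -0.0508  0.019 ]
 [ 0.6174 -0.2312  0.019 ]]
clock 10.08 pos [ 0.5429 -0.147   0.1739] yaw 0.1098
-> d cm [-17.36  18.01   0.41] rot [-0.0002  0.0016  0.2798] rows>= 6.0
```

```bash
python3 -m inch '[{"gripper":1,"dx":-3,"dy":3,"dz":0,"ax":0,"ay":0,"az":0.08},{"gripper":1,"dx":-6,"dy":6,"dz":0,"ax":0,"ay":0,"az":0.16},{"gripper":1,"dx":-9,"dy":9,"dz":0,"ax":0,"ay":0,"az":0.24},{"gripper":1,"dx":-12,"dy":12,"dz":0,"ax":0,"ay":0,"az":0.28},{"gripper":1,"dx":-15,"dy":15,"dz":0,"ax":0,"ay":0,"az":0.28},{"gripper":1,"dx":-17,"dy":17.5,"dz":0,"ax":0,"ay":0,"az":0.28},{"gripper":1,"dx":-17.4,"dy":18,"dz":0.4,"ax":0,"ay":0,"az":0.28},{"gripper":1,"dx":-17.4,"dy":18,"dz":0.4,"ax":0,"ay":0,"az":0.28},{"gripper":1,"dx":-17.4,"dy":18,"dz":0.4,"ax":0,"ay":0,"az":0.28},{"gripper":1,"dx":-17.4,"dy":18,"dz":0.4,"ax":0,"ay":0,"az":0.28}]'
python3 - <<'E'
from h import *
o=get_obs();s=snapshot("wrist");np.savez("pics/w8.npz",p=o["ee_pos"],R=o["orientation"])
cv2.imwrite("pics/w8.png",s["pixels"]);crop(s["pixels"],220,40,220,200,3,"pics/w8c.png");print(o["qvel"])
E
```

```text
clock: 10.92
ee_pos: [0.3915, -0.343, 0.1699]
orientation: [[0.986, -0.167, -0.0], [-0.167, -0.986, 0.002], [-0.001, -0.002, -1.0]]
contact_force: [0.6, 0.1, -0.1]
opening: 0.997
[-0.0095 -0.0068 -0.0071 -0.0095  0.0056  0.0004  0.002 ]
```

View pics/w8c.png

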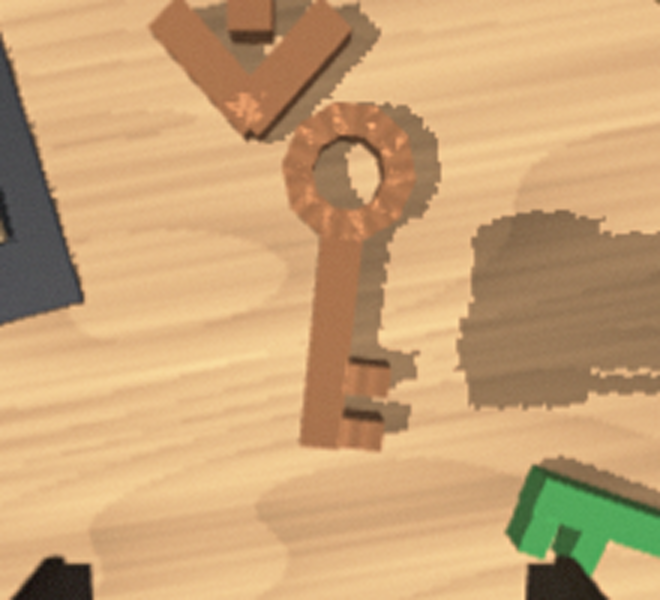

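The key is seen clearly: bow at (350,171) and shaft tip at (321,446) in the crop, with the arrow just clear above it.

```bash
python3 - <<'E'
from h import *
d=np.load("pics/w8.npz");s=snapshot("wrist");c=cam(s,dict(ee_pos=d["p"],orientation=d["R"]))
q=np.array([[350,171],[321,446],[342,238],[325,400]])/3+[220,40]-1/3
p=unproj(c,q,.024);print(p,np.linalg.norm(p[0]-p[1]))
v=p[1]-p[0];th=np.arctan2(v[1],v[0]);u=v/np.linalg.norm(v)
ctr=p[0]+u*(.041+ (np.linalg.norm(v)-.106)/2);print("center",ctr,"yaw",th,"toolyaw",th-np.pi)
np.save("pics/key.npy",np.r_[ctr,th])
move([ctr[0],ctr[1],.004],th-np.pi)
E
```

```text
[[ 0.4846 -0.3742  0.024 ]
 [ 0.3828 -0.3464  0.024 ]
 [ 0.4613 -0.3675  0.024 ]
 [ 0.4011 -0.3511  0.024 ]] 0.10557078478079156
center [ 0.4453 -0.3635  0.024 ] yaw 2.8748414942802025 toolyaw -0.2667511593095906
clock 11.02 pos [ 0.3918 -0.3432  0.1705] yaw -0.1666
-> d cm [ 5.62  1.13 16.64] rot [-0.0007  0.0002  0.1002] rows>= 4.2
```

```bash
python3 -m inch '[{"gripper":1,"dx":3,"dy":0.6,"dz":2,"ax":0,"ay":0,"az":0.1},{"gripper":1,"dx":5.6,"dy":1.1,"dz":5,"ax":0,"ay":0,"az":0.1},{"gripper":1,"dx":5.6,"dy":1.1,"dz":9,"ax":0,"ay":0,"az":0.1},{"gripper":1,"dx":5.6,"dy":1.1,"dz":12.5,"ax":0,"ay":0,"az":0.1},{"gripper":1,"dx":5.6,"dy":1.1,"dz":15,"ax":0,"ay":0,"az":0.1},{"gripper":1,"dx":5.6,"dy":1.1,"dz":16,"ax":0,"ay":0,"az":0.1},{"gripper":1,"dx":5.6,"dy":1.1,"dz":16.4,"ax":0,"ay":0,"az":0.1},{"gripper":1,"dx":5.6,"dy":1.1,"dz":16.6,"ax":0,"ay":0,"az":0.1},{"gripper":1,"dx":5.6,"dy":1.1,"dz":16.6,"ax":0,"ay":0,"az":0.1}]' 15
python3 -c "
from h import *
k=np.load('pics/key.npy');move([k[0],k[1],.004],k[3]-np.pi)"
```

```text
clock: 11.77
ee_pos: [0.4451, -0.3659, 0.0062]
orientation: [[0.964, -0.266, 0.002], [-0.266, -0.964, -0.002], [0.002, 0.001, -1.0]]
contact_force: [-0.6, -0.8, 0.4]
opening: 1.0
clock 11.77 pos [ 0.4451 -0.3659  0.0062] yaw -0.2696
-> d cm [-0.05 -0.23  0.22] rot [ 0.0011 -0.0024 -0.0028] rows>= 0.1
```

```bash
python3 -m inch '[{"gripper":1,"dx":0,"dy":-0.1,"dz":0.1,"ax":0,"ay":0,"az":0},{"gripper":0,"dx":0,"dy":-0.1,"dz":0.1,"ax":0,"ay":0,"az":0},{"gripper":0,"dx":0,"dy":-0.1,"dz":0.1,"ax":0,"ay":0,"az":0},{"gripper":0,"dx":0,"dy":-0.1,"dz":0.1,"ax":0,"ay":0,"az":0},{"gripper":0,"dx":0,"dy":-0.1,"dz":0.1,"ax":0,"ay":0,"az":0},{"gripper":0,"dx":0,"dy":-0.1,"dz":0.1,"ax":0,"ay":0,"az":0},{"gripper":0,"dx":0,"dy":-0.1,"dz":0.1,"ax":0,"ay":0,"az":0},{"gripper":0,"dx":0,"dy":-0.1,"dz":0.1,"ax":0,"ay":0,"az":0},{"gripper":0,"dx":0,"dy":-0.1,"dz":0.1,"ax":0,"ay":0,"az":0},{"gripper":0,"dx":0,"dy":-0.1,"dz":0.1,"ax":0,"ay":0,"az":0},{"gripper":0,"dx":0,"dy":-0.1,"dz":0.1,"ax":0,"ay":0,"az":0}]' 15
```

```text
clock: 12.68
ee_pos: [0.444, -0.3644, 0.0036]
orientation: [[0.964, -0.267, -0.0], [-0.267, -0.964, -0.0], [-0.0, 0.0, -1.0]]
contact_force: [0.2, 0.1, 0.2]
opening: 0.327
```

```bash
python3 -m inch '[{"gripper":0,"dx":0,"dy":0,"dz":0,"ax":0,"ay":0,"az":0},{"gripper":0,"dx":0,"dy":0,"dz":0,"ax":0,"ay":0,"az":0},{"gripper":0,"dx":0,"dy":0,"dz":0,"ax":0,"ay":0,"az":0},{"gripper":0,"dx":0,"dy":0,"dz":0,"ax":0,"ay":0,"az":0}]' 15
python3 -m inch '[{"gripper":0,"dx":0,"dy":0,"dz":-1,"ax":0,"ay":0,"az":0},{"gripper":0,"dx":0,"dy":0,"dz":-3,"ax":0,"ay":0,"az":0},{"gripper":0,"dx":0,"dy":0,"dz":-6,"ax":0,"ay":0,"az":0},{"gripper":0,"dx":0,"dy":0,"dz":-9,"ax":0,"ay":0,"az":0},{"gripper":0,"dx":0,"dy":0,"dz":-12,"ax":0,"ay":0,"az":0},{"gripper":0,"dx":0,"dy":0,"dz":-14,"ax":0,"ay":0,"az":0},{"gripper":0,"dx":0,"dy":0,"dz":-15,"ax":0,"ay":0,"az":0},{"gripper":0,"dx":0,"dy":0,"dz":-15,"ax":0,"ay":0,"az":0}]' 15
python3 - <<'E'
from h import *
o=get_obs();s=snapshot("wrist");cv2.imwrite("pics/w9.png",s["pixels"]);print(o["opening"])
E
```

```text
clock: 13.02
ee_pos: [0.444, -0.3644, 0.0037]
orientation: [[0.964, -0.267, 0.0], [-0.267, -0.964, -0.0], [0.0, 0.0, -1.0]]
contact_force: [0.0, 0.1, 0.0]
opening: 0.043
clock: 13.68
ee_pos: [0.4455, -0.3655, 0.1569]
orientation: [[0.964, -0.267, 0.004], [-0.267, -0.964, -0.004], [0.005, 0.003, -1.0]]
contact_force: [0.7, 0.3, 0.4]
opening: 0.004
0.003782484296899596
```

View pics/w9.png

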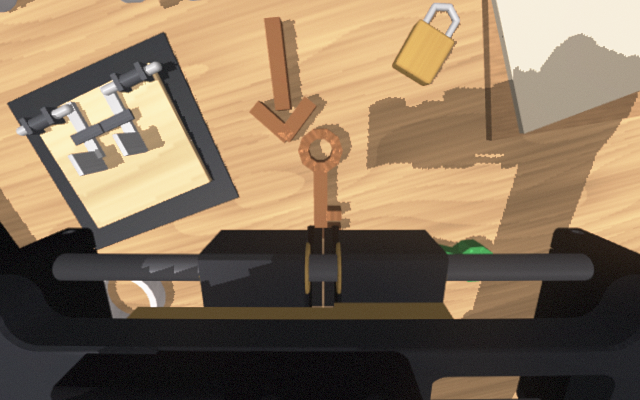

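The grasp missed: the jaws shut fully and the key is still on the table, with its bow at (320,150). I'll check where it is relative to the TCP.

```bash
python3 - <<'E'
from h import *
o=get_obs();s=snapshot("wrist");c=cam(s,o);crop(s["pixels"],220,90,220,150,3,"pics/w10c.png")
k=np.load("pics/key.npy");print(k)
print("key ctr px",proj(c,k[:3]), "tcp floor", proj(c,[o["ee_pos"][0],o["ee_pos"][1],.012]),proj(c,[o["ee_pos"]]))
print("bow",unproj(c,[[320,150]],.024))
s2=snapshot("side");crop(s2["pixels"],200,200,200,140,4,"pics/s10.png")
np.savez("pics/w10.npz",p=o["ee_pos"],R=o["orientation"])
E
```

```text
[ 0.4453 -0.3635  0.024   2.8748]
key ctr px [[321.1077 184.5843]] tcp floor [[322.376  182.7744]] [[322.1781 224.7654]]
bow [[ 0.4837 -0.3729  0.024 ]]
```

View pics/w10c.png

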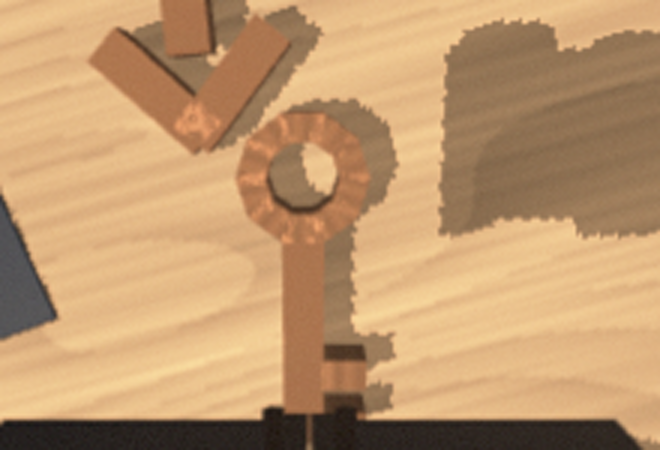

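View pics/s10.png

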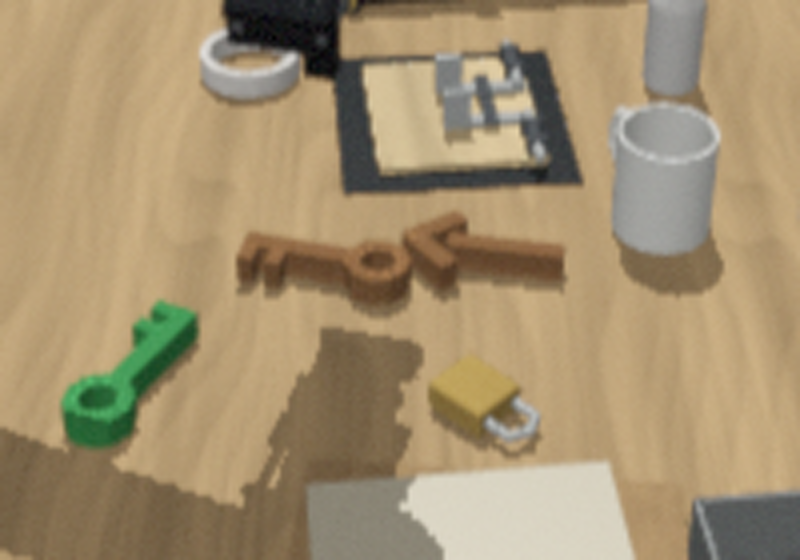

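```bash
python3 - <<'E'
from h import *
s=snapshot("side");c=cam(s)
print("side bow,tip",unproj(c,[[295.5,264.5],[261.5,261]],.024))
print("side hatch-tabs check", proj(c,[[.544,-.12,.049],[.55,-.175,.049]]))
s=snapshot("scene");c=cam(s);o=get_obs();print(np.array(o["ee_pos"]),proj(c,[o["ee_pos"]]),"key ctr",proj(c,[[.4453,-.3635,.024]]),"bow",proj(c,[[.484,-.373,.024]]))
crop(s["pixels"],170,110,180,130,4,"pics/sc10.png")
E
```

```text
side bow,tip [[ 0.4877 -0.3712  0.024 ]
 [ 0.3834 -0.3543  0.024 ]]
side hatch-tabs check [[312.5304 213.8073]
 [314.6138 222.4007]]
[ 0.443  -0.3637  0.1517] [[224.1924 156.8292]] key ctr [[228.6531 188.432 ]] bow [[223.1801 195.875 ]]
```

View pics/sc10.png

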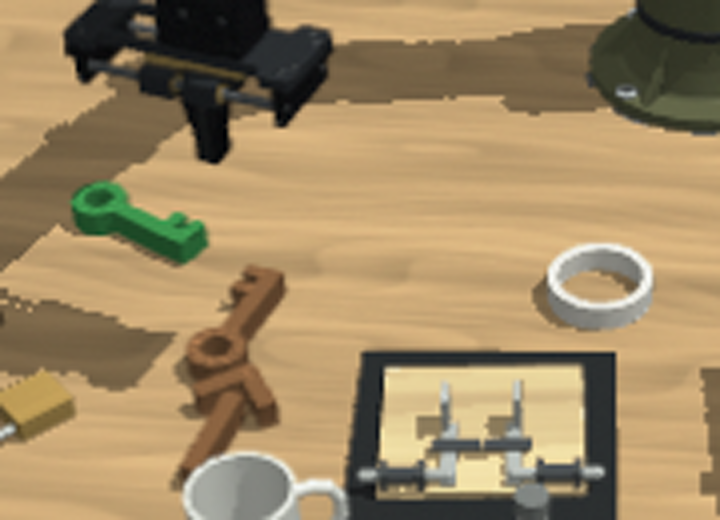

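```bash
python3 - <<'E'
from h import *
s=snapshot("scene");c=cam(s);o=get_obs();p=np.array(o["ee_pos"])
for dz in (0,.01,.02,.03,.04): print(dz,(proj(c,[p+[0,0,dz]])-[170,110])*4, proj(cam(snapshot("side")),[p+[0,0,dz]]))
s=snapshot("side");crop(s["pixels"],230,160,140,110,5,"pics/s11.png")
E
```

```text
0 [[216.5846 187.2324]] [[280.1981 228.0253]]
0.01 [[215.0848 176.9221]] [[280.1393 225.1524]]
0.02 [[213.5741 166.5281]] [[280.0801 222.2578]]
0.03 [[212.0525 156.0493]] [[280.0204 219.3414]]
0.04 [[210.5199 145.4849]] [[279.9603 216.4028]]
```

View pics/s11.png

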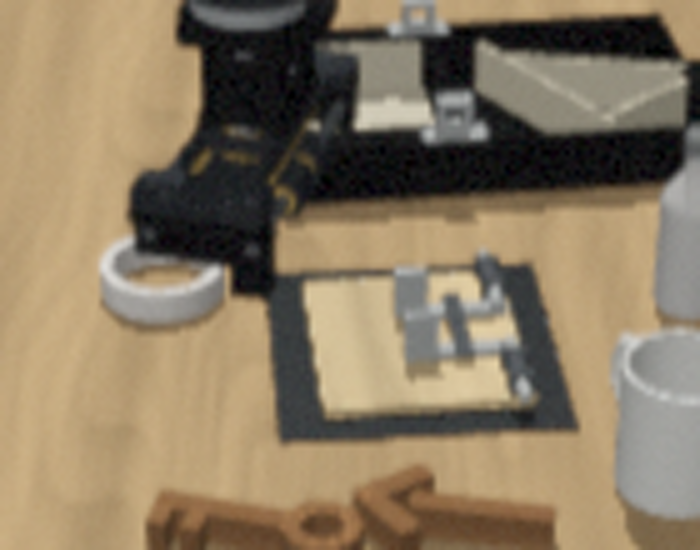

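```bash
python3 - <<'E'
from h import *
o=get_obs();s=snapshot("wrist");c=cam(s,o);cv2.imwrite("pics/w11.png",s["pixels"])
m=unproj(c,[[165,33],[8,103],[238,197]],.003);print(m,np.linalg.norm(m[0]-m[1]),np.linalg.norm(m[0]-m[2]))
for dz in (0,.01,.02,.03):
  print(dz,proj(c,[np.array(o["ee_pos"])+[0,0,dz]]))
  K,d,e,R=c; c2=(K,d,e+[0,0,dz],R); m=unproj(c2,[[165,33],[8,103],[238,197]],.003);print("  edges",np.linalg.norm(m[0]-m[1]),np.linalg.norm(m[0]-m[2]))
  q=unproj(c2,[[320,150]],.024); print("  bow",q)
E
```

```text
[[ 0.6469 -0.2442  0.003 ]
 [ 0.631  -0.0378  0.003 ]
 [ 0.4527 -0.2583  0.003 ]] 0.20706002545333052 0.19472069336052247
0 [[322.178  224.7643]]
  edges 0.20706002545333052 0.19472069336052247
  bow [[ 0.483  -0.3723  0.024 ]]
0.01 [[322.1334 229.9295]]
  edges 0.21305738933887447 0.20036065622429444
  bow [[ 0.4821 -0.372   0.024 ]]
0.02 [[322.0843 235.6235]]
  edges 0.21905475322441836 0.20600061908806644
  bow [[ 0.4811 -0.3716  0.024 ]]
0.03 [[322.0299 241.9314]]
  edges 0.22505211710996223 0.2116405819518384
  bow [[ 0.4801 -0.3712  0.024 ]]
```

View pics/w11.png

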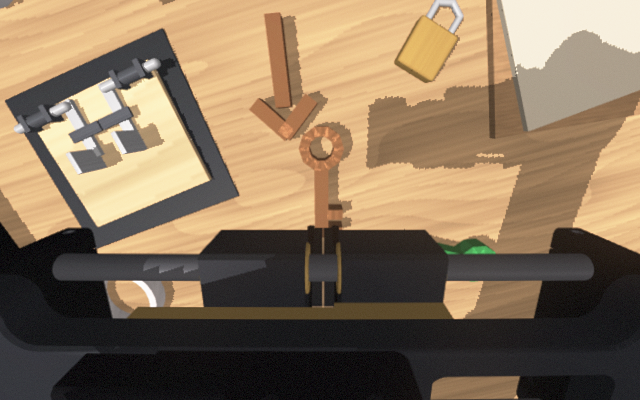

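```bash
python3 - <<'E'
from h import *
s=snapshot("scene");c=cam(s);o=get_obs()
P=np.array([.239,-.605,.19]);R=Rd(.3758)
for dz in (0,.01,.02,.03): print(dz,proj(c,[P+R[:,1]*.0435+[0,0,dz],P-R[:,1]*.0435+[0,0,dz]]).ravel())
im=cv2.imread("pics/scene0.png");crop(im,120,50,100,75,8,"pics/sc0c.png")
crop(s["pixels"],180,105,80,60,10,"pics/sc12.png");print((proj(c,[np.array(o["ee_pos"])+[0,0,z] for z in (0,.01,.02,.03)])-[180,105])*10)
E
```

```text
0 [154.935  111.0125 180.5074 107.1479]
0.01 [154.3457 108.4847 180.0156 104.6281]
0.02 [153.7527 105.9386 179.5208 102.0904]
0.03 [153.156  103.3743 179.0229  99.5345]
[[438.3313 515.3144]
 [434.5654 489.5001]
 [430.7722 463.4758]
 [426.9515 437.2392]]
```

View pics/sc0c.png

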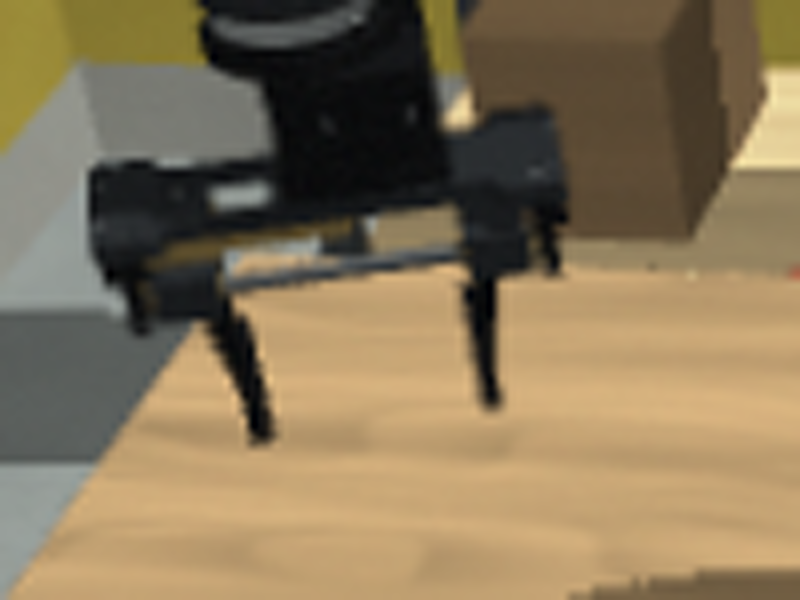

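View pics/sc12.png

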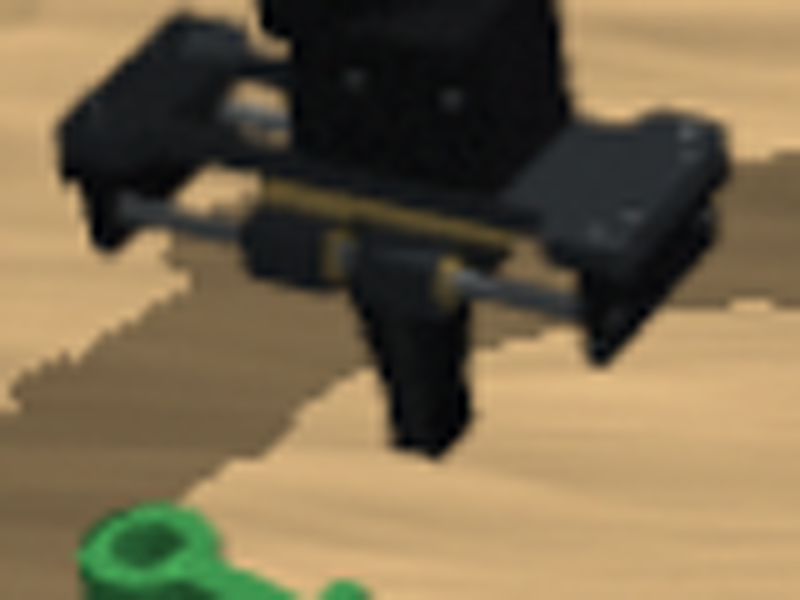

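The fixed cameras show the real fingertips about 24 mm higher than the reported TCP (tip at (430,455) in the crop, where 515 was expected). It was the same at the start. So the jaws shut above the 24 mm key. I'll go lower, watching the force.

```bash
python3 -m inch '[{"gripper":0.7,"dx":0,"dy":0,"dz":3,"ax":0,"ay":0,"az":0},{"gripper":0.7,"dx":0,"dy":0,"dz":6,"ax":0,"ay":0,"az":0},{"gripper":0.7,"dx":0,"dy":0,"dz":9,"ax":0,"ay":0,"az":0},{"gripper":0.7,"dx":0,"dy":0,"dz":11,"ax":0,"ay":0,"az":0},{"gripper":0.7,"dx":0,"dy":0,"dz":12,"ax":0,"ay":0,"az":0},{"gripper":0.7,"dx":0,"dy":0,"dz":12,"ax":0,"ay":0,"az":0},{"gripper":0.7,"dx":0,"dy":0,"dz":13,"ax":0,"ay":0,"az":0},{"gripper":0.7,"dx":0,"dy":0,"dz":14,"ax":0,"ay":0,"az":0},{"gripper":0.7,"dx":0,"dy":0,"dz":15,"ax":0,"ay":0,"az":0},{"gripper":0.7,"dx":0,"dy":0,"dz":15,"ax":0,"ay":0,"az":0},{"gripper":0.7,"dx":0,"dy":0,"dz":15,"ax":0,"ay":0,"az":0}]' 15
python3 - <<'E'
from h import *
s=snapshot("side");crop(s["pixels"],220,200,130,100,6,"pics/s13.png");s=snapshot("wrist");crop(s["pixels"],200,40,240,190,3,"pics/w13.png")
E
```

```text
clock: 15.3
ee_pos: [0.4437, -0.3643, 0.0033]
orientation: [[0.964, -0.267, -0.001], [-0.267, -0.964, 0.0], [-0.001, -0.0, -1.0]]
contact_force: [-0.2, 1.0, 0.6]
opening: 0.68
```

View pics/s13.png

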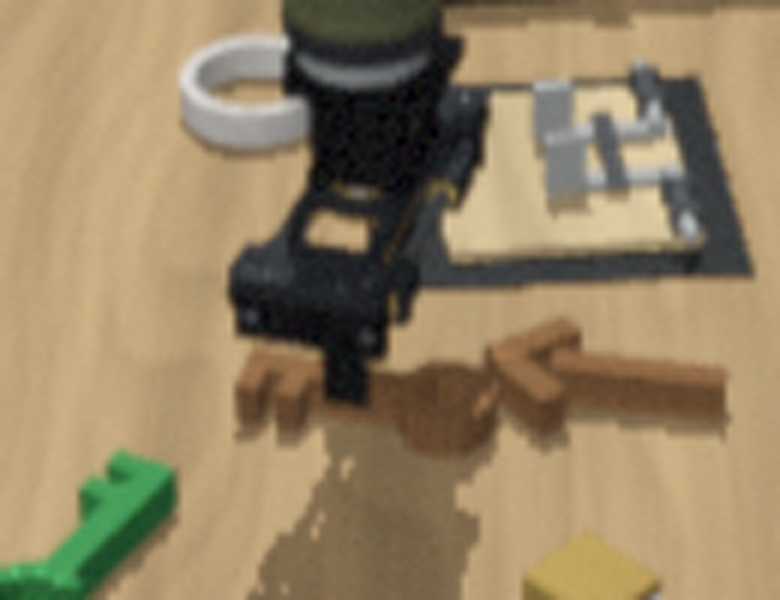

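View pics/w13.png

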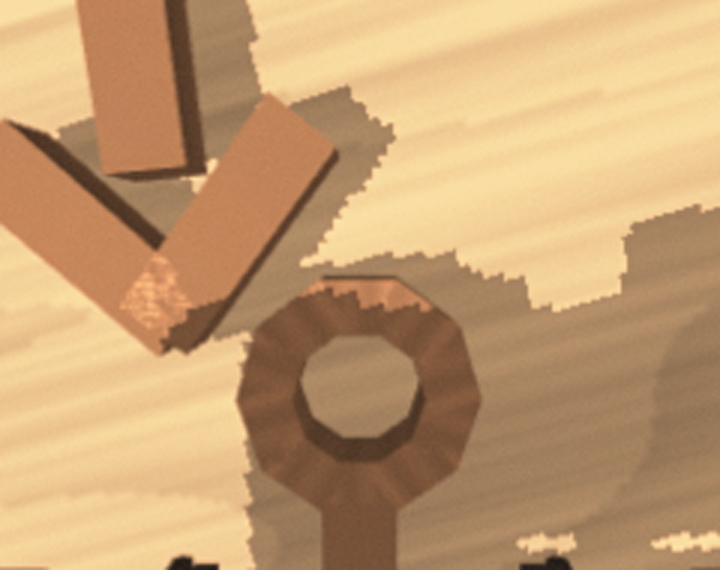

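The near fingertip, at (345,395) in the side crop, is clearly still well above the table, so I'll descend further.

```bash
python3 -m inch '[{"gripper":0.7,"dx":0,"dy":0,"dz":0.4,"ax":0,"ay":0,"az":0},{"gripper":0.7,"dx":0,"dy":0,"dz":0.8,"ax":0,"ay":0,"az":0},{"gripper":0.7,"dx":0,"dy":0,"dz":1.2,"ax":0,"ay":0,"az":0},{"gripper":0.7,"dx":0,"dy":0,"dz":1.2,"ax":0,"ay":0,"az":0}]' 15
python3 -m inch '[{"gripper":0.7,"dx":0,"dy":0,"dz":0.3,"ax":0,"ay":0,"az":0},{"gripper":0.7,"dx":0,"dy":0,"dz":0.6,"ax":0,"ay":0,"az":0},{"gripper":0.7,"dx":0,"dy":0,"dz":0.6,"ax":0,"ay":0,"az":0}]' 15
```

```text
clock: 15.73
ee_pos: [0.4434, -0.364, -0.0093]
orientation: [[0.964, -0.267, -0.001], [-0.267, -0.964, 0.001], [-0.001, -0.001, -1.0]]
contact_force: [0.3, -0.2, 0.1]
opening: 0.701
clock: 15.98
ee_pos: [0.4436, -0.3642, -0.0151]
orientation: [[0.964, -0.267, -0.001], [-0.267, -0.964, 0.001], [-0.001, -0.0, -1.0]]
contact_force: [0.7, -0.0, 0.3]
opening: 0.701
```

No contact at −0.015, which confirms the offset. Close.

```bash
python3 -m inch '[{"gripper":0,"dx":0,"dy":0,"dz":0.1,"ax":0,"ay":0,"az":0},{"gripper":0,"dx":0,"dy":0,"dz":0.1,"ax":0,"ay":0,"az":0},{"gripper":0,"dx":0,"dy":0,"dz":0.1,"ax":0,"ay":0,"az":0},{"gripper":0,"dx":0,"dy":0,"dz":0.1,"ax":0,"ay":0,"az":0},{"gripper":0,"dx":0,"dy":0,"dz":0.1,"ax":0,"ay":0,"az":0},{"gripper":0,"dx":0,"dy":0,"dz":0.1,"ax":0,"ay":0,"az":0},{"gripper":0,"dx":0,"dy":0,"dz":0.1,"ax":0,"ay":0,"az":0},{"gripper":0,"dx":0,"dy":0,"dz":0.1,"ax":0,"ay":0,"az":0},{"gripper":0,"dx":0,"dy":0,"dz":0.1,"ax":0,"ay":0,"az":0},{"gripper":0,"dx":0,"dy":0,"dz":0.1,"ax":0,"ay":0,"az":0},{"gripper":0,"dx":0,"dy":0,"dz":0.1,"ax":0,"ay":0,"az":0}]' 15
python3 -c "
from h import *
o=get_obs();print(o['opening'],o['contact_force'],o['ee_pos'])"
```

```text
clock: 16.9
ee_pos: [0.4441, -0.3644, -0.0153]
orientation: [[0.964, -0.267, 0.0], [-0.267, -0.964, -0.0], [0.0, 0.0, -1.0]]
contact_force: [-1.3, 0.4, 0.3]
opening: 0.183
0.18267223350422884 [-1.3139  0.3617  0.3476] [ 0.4441 -0.3644 -0.0153]
```

Gripped: 0.183 is about 16 mm. Lift straight up.

```bash
python3 -m inch '[{"gripper":0,"dx":0,"dy":0,"dz":-1,"ax":0,"ay":0,"az":0},{"gripper":0,"dx":0,"dy":0,"dz":-2.5,"ax":0,"ay":0,"az":0},{"gripper":0,"dx":0,"dy":0,"dz":-5,"ax":0,"ay":0,"az":0},{"gripper":0,"dx":0,"dy":0,"dz":-8,"ax":0,"ay":0,"az":0},{"gripper":0,"dx":0,"dy":0,"dz":-11,"ax":0,"ay":0,"az":0},{"gripper":0,"dx":0,"dy":0,"dz":-14,"ax":0,"ay":0,"az":0},{"gripper":0,"dx":0,"dy":0,"dz":-16,"ax":0,"ay":0,"az":0},{"gripper":0,"dx":0,"dy":0,"dz":-17,"ax":0,"ay":0,"az":0},{"gripper":0,"dx":0,"dy":0,"dz":-17,"ax":0,"ay":0,"az":0}]' 15
python3 - <<'E'
from h import *
s=snapshot("wrist");cv2.imwrite("pics/w14.png",s["pixels"]);
s=snapshot("scene");crop(s["pixels"],170,90,200,150,4,"pics/sc14.png")
E
```

```text
clock: 17.65
ee_pos: [0.4454, -0.3655, 0.1578]
orientation: [[0.964, -0.267, 0.004], [-0.267, -0.964, -0.004], [0.005, 0.003, -1.0]]
contact_force: [1.1, -0.1, -0.7]
opening: 0.18
```

View pics/w14.png

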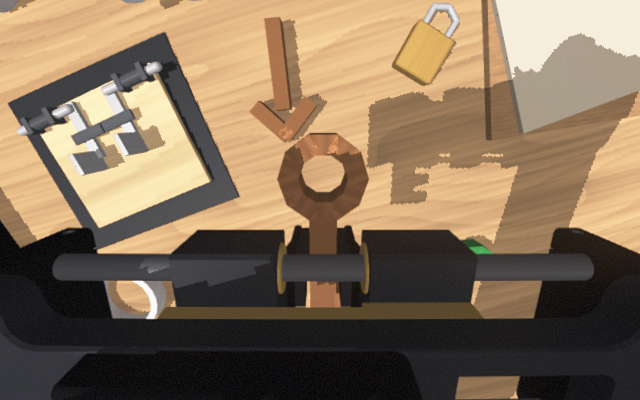

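View pics/sc14.png

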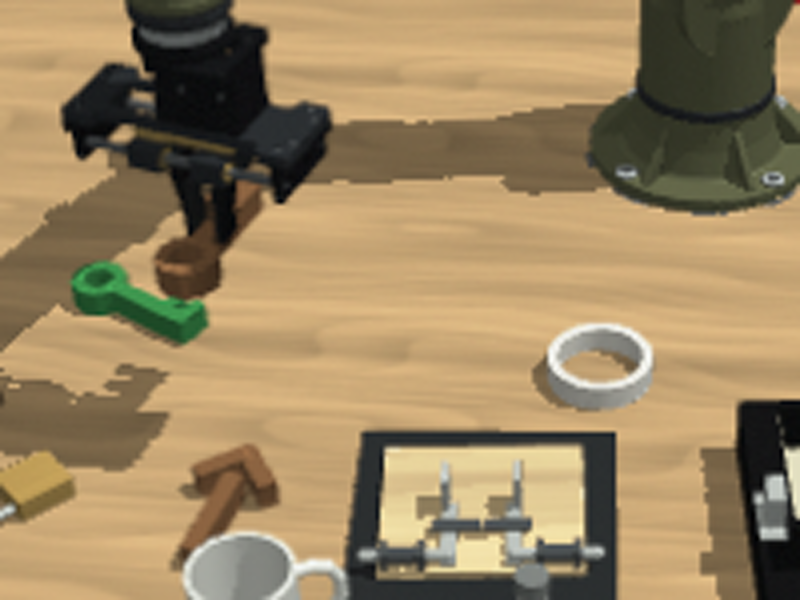

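The key is held level by the middle of its shaft. To lie along the compartment's y, the tool yaw must be about 1.697.

```bash
python3 -c "
from h import *
o=get_obs();print(np.array(o['joint_positions']))
move([0.505,0.1615,0.2],1.697)
move([0.48,-0.02,0.2],0.8)"
```

```text
[ 1.029   0.2091 -0.4415  1.6806  0.093   1.2737 -1.2725]
clock 17.75 pos [ 0.4435 -0.3642  0.1539] yaw -0.2703
-> d cm [ -8.11 -52.3   -4.59] rot [-0.0011  0.0005 -1.9673] rows>= 15.7
clock 17.75 pos [ 0.4435 -0.3642  0.1539] yaw -0.2703
-> d cm [ -5.68 -34.14  -4.6 ] rot [-0.0007  0.0008 -1.0703] rows>= 8.6
```

```bash
python3 -m inch '[{"gripper":0,"dx":-0.3,"dy":-1.5,"dz":-1,"ax":0,"ay":0,"az":-0.06},{"gripper":0,"dx":-0.8,"dy":-4.5,"dz":-2.5,"ax":0,"ay":0,"az":-0.18},{"gripper":0,"dx":-1.3,"dy":-8,"dz":-4,"ax":0,"ay":0,"az":-0.3},{"gripper":0,"dx":-1.9,"dy":-11.5,"dz":-4.6,"ax":0,"ay":0,"az":-0.42},{"gripper":0,"dx":-2.5,"dy":-15,"dz":-4.6,"ax":0,"ay":0,"az":-0.54},{"gripper":0,"dx":-3,"dy":-18.5,"dz":-4.6,"ax":0,"ay":0,"az":-0.66},{"gripper":0,"dx":-3.6,"dy":-22,"dz":-4.6,"ax":0,"ay":0,"az":-0.78},{"gripper":0,"dx":-4.2,"dy":-25.5,"dz":-4.6,"ax":0,"ay":0,"az":-0.9},{"gripper":0,"dx":-4.8,"dy":-29,"dz":-4.6,"ax":0,"ay":0,"az":-1.02},{"gripper":0,"dx":-5.3,"dy":-32.5,"dz":-4.6,"ax":0,"ay":0,"az":-1.14},{"gripper":0,"dx":-5.8,"dy":-36,"dz":-4.6,"ax":0,"ay":0,"az":-1.26},{"gripper":0,"dx":-6.3,"dy":-39,"dz":-4.6,"ax":0,"ay":0,"az":-1.36}]' 15
python3 -c "
from h import *
o=get_obs();print(np.array(o['joint_positions']),o['opening'])
move([0.505,0.1615,0.2],1.697)"
```

```text
clock: 18.75
ee_pos: [0.4861, 0.0307, 0.1988]
orientation: [[0.456, 0.89, -0.003], [0.89, -0.456, 0.001], [-0.001, -0.003, -1.0]]
contact_force: [0.8, 1.2, -1.3]
opening: 0.181
[ 0.7188 -0.0012 -0.8247  1.8015 -0.002   1.3437 -0.5794] 0.18123723868740554
clock 18.75 pos [0.4861 0.0307 0.1988] yaw 1.0968
-> d cm [12.5  -4.29 -0.12] rot [-0.0031 -0.0002 -0.6002] rows>= 4.8
```

```bash
python3 -m inch '[{"gripper":0,"dx":3,"dy":-1,"dz":0,"ax":0,"ay":0,"az":-0.12},{"gripper":0,"dx":6,"dy":-2,"dz":0,"ax":0,"ay":0,"az":-0.24},{"gripper":0,"dx":9,"dy":-3,"dz":0,"ax":0,"ay":0,"az":-0.36},{"gripper":0,"dx":11,"dy":-4,"dz":0,"ax":0,"ay":0,"az":-0.48},{"gripper":0,"dx":12.3,"dy":-4.3,"dz":0,"ax":0,"ay":0,"az":-0.57},{"gripper":0,"dx":12.5,"dy":-4.3,"dz":0,"ax":0,"ay":0,"az":-0.6},{"gripper":0,"dx":12.5,"dy":-4.3,"dz":0,"ax":0,"ay":0,"az":-0.6},{"gripper":0,"dx":12.5,"dy":-4.3,"dz":0,"ax":0,"ay":0,"az":-0.6},{"gripper":0,"dx":12.5,"dy":-4.3,"dz":0,"ax":0,"ay":0,"az":-0.6}]' 15
python3 - <<'E'
from h import *
o=get_obs();s=snapshot("wrist");c=cam(s,o);v=cv2.resize(s["pixels"],None,fx=1.25,fy=1.25,interpolation=cv2.INTER_CUBIC)
F=frame(.505,.1615,.126)
def L(P,col): cv2.polylines(v,[np.int32((proj(c,pts(F,P)))*1.25)],True,col,1)
L([[a,b,.05] for a,b in [(-.064,-.075),(.064,-.075),(.064,.075),(-.064,.075)]],(0,0,255))
L([[a,b,.0065] for a,b in [(-.064,-.075),(.064,-.075),(.064,.075),(-.064,.075)]],(0,200,0))
cv2.imwrite("pics/w15.png",v);s=snapshot("scene");crop(s["pixels"],300,110,180,140,4,"pics/sc15.png")
move([.505,.1615,.1],1.697,o);print(np.array(o["joint_positions"]))
E
```

```text
clock: 19.5
ee_pos: [0.507, 0.1571, 0.1998]
orientation: [[-0.115, 0.993, -0.001], [0.993, 0.115, -0.001], [-0.001, -0.002, -1.0]]
contact_force: [0.9, -0.9, -0.6]
opening: 0.179
clock 19.5 pos [0.507  0.1571 0.1998] yaw 1.686
-> d cm [ 0.47 -0.13  9.98] rot [-0.0015  0.0009 -0.011 ] rows>= 2.4
[ 0.5494  0.1493 -0.9752  1.7031  0.1267  1.3577 -0.3326]
```

View pics/w15.png

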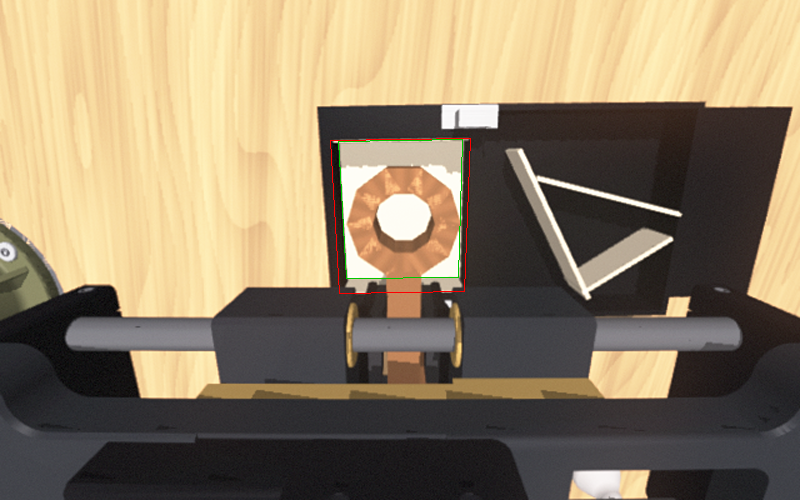

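View pics/sc15.png

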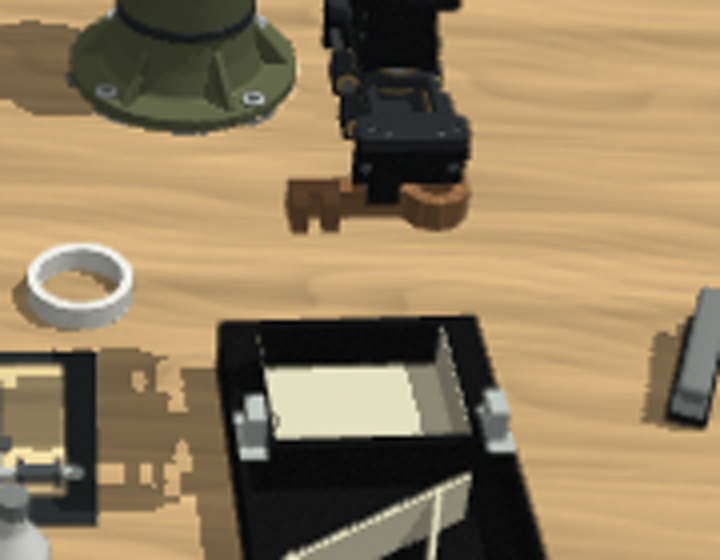

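The model overlays the compartment well: its rim at (333–468, 140–292) with the key over it. I'll lower to a checkpoint.

```bash
python3 -m inch '[{"gripper":0,"dx":0.1,"dy":0,"dz":2,"ax":0,"ay":0,"az":-0.005},{"gripper":0,"dx":0.2,"dy":0,"dz":5,"ax":0,"ay":0,"az":-0.008},{"gripper":0,"dx":0.2,"dy":0,"dz":8.5,"ax":0,"ay":0,"az":-0.008},{"gripper":0,"dx":0.2,"dy":0,"dz":11.5,"ax":0,"ay":0,"az":-0.008},{"gripper":0,"dx":0.2,"dy":0,"dz":13,"ax":0,"ay":0,"az":-0.008},{"gripper":0,"dx":0.2,"dy":0,"dz":13.5,"ax":0,"ay":0,"az":-0.008},{"gripper":0,"dx":0.2,"dy":0,"dz":13.5,"ax":0,"ay":0,"az":-0.008},{"gripper":0,"dx":0.2,"dy":0,"dz":13.5,"ax":0,"ay":0,"az":-0.008},{"gripper":0,"dx":0.2,"dy":0,"dz":13.5,"ax":0,"ay":0,"az":-0.008}]' 15
python3 - <<'E'
from h import *
o=get_obs();move([.505,.1615,-.005],1.697,o)
s=snapshot("scene");crop(s["pixels"],330,150,130,100,6,"pics/sc16.png")
s=snapshot("side");crop(s["pixels"],250,130,130,90,6,"pics/s16.png")
E
```

```text
clock: 20.35
ee_pos: [0.5083, 0.1611, 0.0673]
orientation: [[-0.126, 0.992, 0.003], [0.992, 0.126, 0.0], [-0.0, 0.003, -1.0]]
contact_force: [0.3, 0.4, -0.3]
opening: 0.177
clock 20.35 pos [0.5083 0.1611 0.0673] yaw 1.6971
-> d cm [ 0.08 -0.34  7.22] rot [0.0028 0.0001 0.0001] rows>= 1.7
```

View pics/sc16.png

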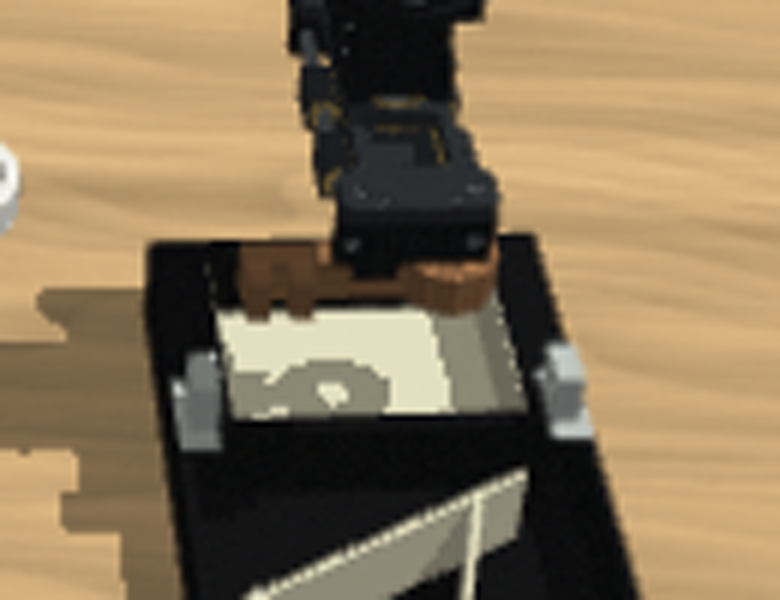

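View pics/s16.png

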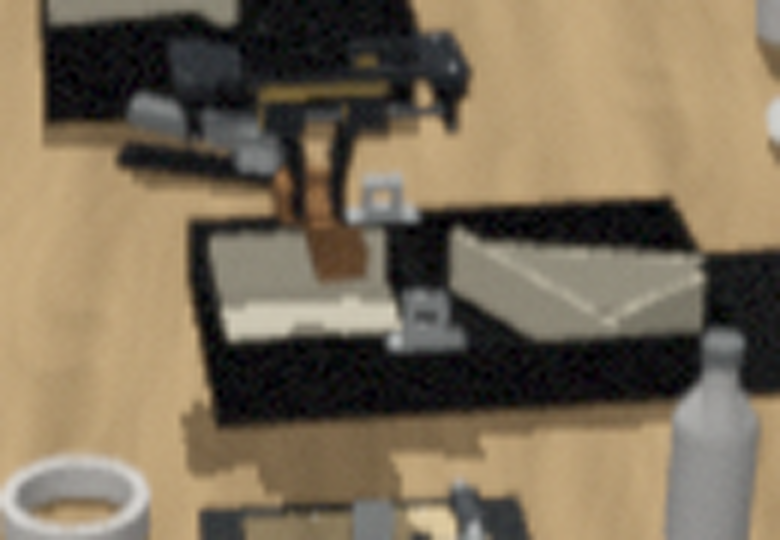

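The key is centred over the opening (243–497 against about 215–508 in the crop). Lower it in.

```bash
python3 -m inch '[{"gripper":0,"dx":0.1,"dy":-0.2,"dz":1.5,"ax":0,"ay":0,"az":0},{"gripper":0,"dx":0.1,"dy":-0.3,"dz":3,"ax":0,"ay":0,"az":0},{"gripper":0,"dx":0.1,"dy":-0.3,"dz":4.5,"ax":0,"ay":0,"az":0},{"gripper":0,"dx":0.1,"dy":-0.3,"dz":5.8,"ax":0,"ay":0,"az":0},{"gripper":0,"dx":0.1,"dy":-0.3,"dz":6.6,"ax":0,"ay":0,"az":0},{"gripper":0,"dx":0.1,"dy":-0.3,"dz":6.9,"ax":0,"ay":0,"az":0},{"gripper":0,"dx":0.1,"dy":-0.3,"dz":6.9,"ax":0,"ay":0,"az":0},{"gripper":0,"dx":0.1,"dy":-0.3,"dz":6.9,"ax":0,"ay":0,"az":0}]' 15
```

```text
clock: 21.12
ee_pos: [0.5043, 0.1618, -0.0029]
orientation: [[-0.127, 0.992, 0.001], [0.992, 0.127, 0.0], [0.0, 0.001, -1.0]]
contact_force: [-0.2, -0.3, -1.2]
opening: 0.181
```

```bash
python3 -m inch '[{"gripper":0,"dx":0,"dy":0,"dz":0.2,"ax":0,"ay":0,"az":0},{"gripper":0,"dx":0,"dy":0,"dz":0.4,"ax":0,"ay":0,"az":0},{"gripper":0,"dx":0,"dy":0,"dz":0.4,"ax":0,"ay":0,"az":0},{"gripper":0.6,"dx":0,"dy":0,"dz":0.4,"ax":0,"ay":0,"az":0},{"gripper":0.6,"dx":0,"dy":0,"dz":0.4,"ax":0,"ay":0,"az":0},{"gripper":0.6,"dx":0,"dy":0,"dz":0.4,"ax":0,"ay":0,"az":0},{"gripper":0.6,"dx":0,"dy":0,"dz":0.4,"ax":0,"ay":0,"az":0},{"gripper":0.6,"dx":0,"dy":0,"dz":0.4,"ax":0,"ay":0,"az":0},{"gripper":0.6,"dx":0,"dy":0,"dz":0.4,"ax":0,"ay":0,"az":0},{"gripper":0.6,"dx":0,"dy":0,"dz":0.4,"ax":0,"ay":0,"az":0}]' 15
python3 -m inch '[{"gripper":0.6,"dx":0,"dy":0,"dz":-1,"ax":0,"ay":0,"az":0},{"gripper":0.6,"dx":0,"dy":0,"dz":-3,"ax":0,"ay":0,"az":0},{"gripper":0.6,"dx":0,"dy":0,"dz":-6,"ax":0,"ay":0,"az":0},{"gripper":0.6,"dx":0,"dy":0,"dz":-10,"ax":0,"ay":0,"az":0},{"gripper":0.6,"dx":0,"dy":0,"dz":-14,"ax":0,"ay":0,"az":0},{"gripper":0.6,"dx":0,"dy":0,"dz":-17,"ax":0,"ay":0,"az":0},{"gripper":0.6,"dx":0,"dy":0,"dz":-19,"ax":0,"ay":0,"az":0},{"gripper":1,"dx":0,"dy":0,"dz":-19.5,"ax":0,"ay":0,"az":0}]' 15
python3 - <<'E'
from h import *
o=get_obs();move([0.46,-.145,.17],.11,o);print(np.array(o["joint_positions"]))
s=snapshot("scene");crop(s["pixels"],330,150,130,100,6,"pics/sc17.png")
s=snapshot("wrist");cv2.imwrite("pics/w17.png",s["pixels"])
E
```

```text
clock: 21.95
ee_pos: [0.5038, 0.1615, -0.0074]
orientation: [[-0.127, 0.992, -0.0], [0.992, 0.127, -0.0], [-0.0, -0.0, -1.0]]
contact_force: [0.6, -0.0, 1.2]
opening: 0.57
clock: 22.62
ee_pos: [0.5059, 0.1628, 0.1924]
orientation: [[-0.127, 0.992, 0.007], [0.992, 0.127, 0.001], [-0.0, 0.007, -1.0]]
contact_force: [0.8, -0.8, 0.3]
opening: 0.625
clock 22.62 pos [0.5059 0.1628 0.1924] yaw 1.6983
-> d cm [-29.95  -8.49   2.19] rot [ 0.0059 -0.0054  1.5883] rows>= 12.7
[ 0.5542  0.1497 -0.9914  1.7199  0.1314  1.3345 -0.3346]
```

View pics/sc17.png

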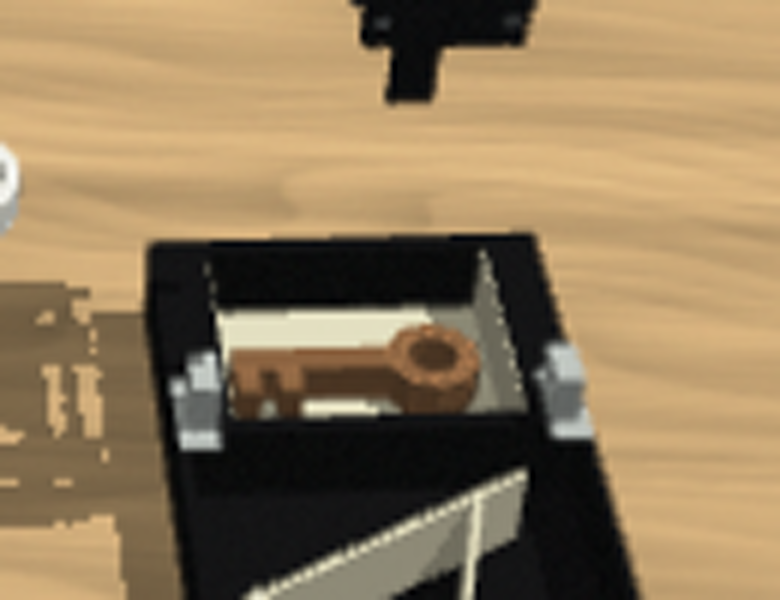

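View pics/w17.png

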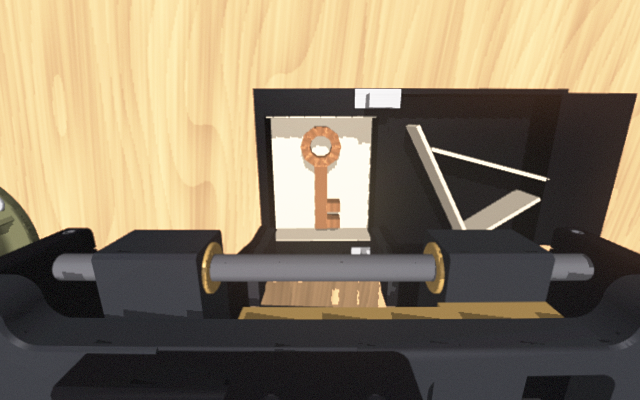

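The key lies flat in the compartment, let go. Back to the hatch.

```bash
python3 -m inch '[{"gripper":1,"dx":-1.5,"dy":-0.4,"dz":0.2,"ax":0,"ay":0,"az":0.08},{"gripper":1,"dx":-4,"dy":-1.2,"dz":0.4,"ax":0,"ay":0,"az":0.2},{"gripper":1,"dx":-6.5,"dy":-2,"dz":0.6,"ax":0,"ay":0,"az":0.32},{"gripper":1,"dx":-9,"dy":-2.8,"dz":0.8,"ax":0,"ay":0,"az":0.44},{"gripper":1,"dx":-11.5,"dy":-3.6,"dz":1,"ax":0,"ay":0,"az":0.56},{"gripper":1,"dx":-14,"dy":-4.4,"dz":1.2,"ax":0,"ay":0,"az":0.68},{"gripper":1,"dx":-16.5,"dy":-5.2,"dz":1.4,"ax":0,"ay":0,"az":0.8},{"gripper":1,"dx":-19,"dy":-5.8,"dz":1.6,"ax":0,"ay":0,"az":0.92},{"gripper":1,"dx":-21.5,"dy":-6.4,"dz":1.8,"ax":0,"ay":0,"az":1.04},{"gripper":1,"dx":-24,"dy":-7,"dz":2,"ax":0,"ay":0,"az":1.16},{"gripper":1,"dx":-26.5,"dy":-7.6,"dz":2.2,"ax":0,"ay":0,"az":1.28},{"gripper":1,"dx":-28.5,"dy":-8.2,"dz":2.2,"ax":0,"ay":0,"az":1.4}]' 20
python3 -c "
from h import *
move([0.47,-.145,.17],.11)"
```

```text
clock: 23.72
ee_pos: [0.4564, -0.1333, 0.1632]
orientation: [[0.958, 0.286, -0.004], [0.286, -0.958, 0.001], [-0.003, -0.002, -1.0]]
contact_force: [0.2, 0.3, -1.1]
opening: 0.998
clock 23.72 pos [ 0.4564 -0.1333  0.1632] yaw 0.2904
-> d cm [ 0.96  1.51 -0.69] rot [-0.0021  0.0036  0.1804] rows>= 1.4
```

```bash
python3 -m inch '[{"gripper":1,"dx":0.9,"dy":1,"dz":-0.7,"ax":0,"ay":0,"az":0.1},{"gripper":1,"dx":0.9,"dy":1.4,"dz":-0.7,"ax":0,"ay":0,"az":0.18},{"gripper":1,"dx":0.9,"dy":1.4,"dz":-0.7,"ax":0,"ay":0,"az":0.18},{"gripper":1,"dx":0.9,"dy":1.4,"dz":-0.7,"ax":0,"ay":0,"az":0.18},{"gripper":1,"dx":0.9,"dy":1.4,"dz":-0.7,"ax":0,"ay":0,"az":0.18},{"gripper":1,"dx":0.9,"dy":1.4,"dz":-0.7,"ax":0,"ay":0,"az":0.18}]' 20
python3 - <<'E'
from h import *
o=get_obs();s=snapshot("wrist");c=cam(s,o);cv2.imwrite("pics/w18.png",s["pixels"]);np.savez("pics/w18.npz",p=o["ee_pos"],R=o["orientation"])
F=frame(.5436,-.1471,.11,.003);v=cv2.resize(s["pixels"],None,fx=3,fy=3,interpolation=cv2.INTER_CUBIC)
def L(P,col): cv2.polylines(v,[np.int32((proj(c,pts(F,P))+.5)*3-.5)],True,col,1)
L([[a,b,.008] for a,b in [(-.072,-.08),(.072,-.08),(.072,.08),(-.072,.08)]],(0,0,255))
for sg in (-1,1):
    L([[a,sg*b,.046] for a,b in [(-.012,.025),(.012,.025),(.012,.031),(-.012,.031)]],(255,0,0))
    L([[.057,sg*.094,.016],[.067,sg*.094,.016]],(0,160,0))
cv2.imwrite("pics/w18o.png",v[100:700,560:1360]);print(o["ee_pos"],o["qvel"])
E
```

```text
clock: 24.22
ee_pos: [0.4707, -0.1415, 0.1719]
orientation: [[0.993, 0.12, -0.001], [0.12, -0.993, 0.0], [-0.001, -0.001, -1.0]]
contact_force: [-0.6, 0.5, -0.5]
opening: 0.999
[ 0.4707 -0.1415  0.1719] [-0.0023 -0.0048 -0.0008 -0.0052  0.0006  0.0016 -0.0061]
```

View pics/w18o.png

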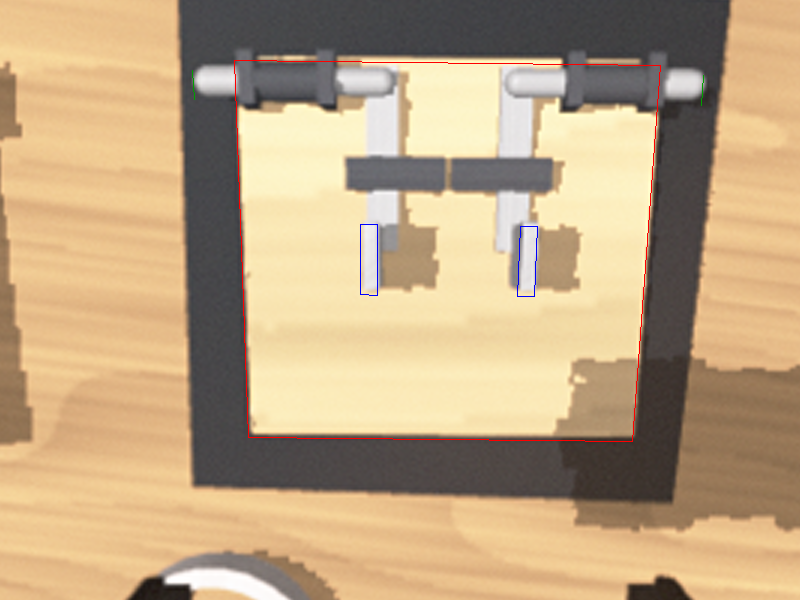

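The hatch sits exactly where it was released; the overlay fits within about 1 mm. I'll regrip it, lower on the tabs this time.

```bash
python3 -c "
from h import *
move([0.544,-.147,.04],.1105)"
python3 -m inch '[{"gripper":1,"dx":3,"dy":0.8,"dz":1,"ax":0,"ay":0,"az":0.01},{"gripper":1,"dx":6,"dy":1.4,"dz":2.5,"ax":0,"ay":0,"az":0.01},{"gripper":1,"dx":7.2,"dy":1.4,"dz":5,"ax":0,"ay":0,"az":0.01},{"gripper":1,"dx":7.2,"dy":1.4,"dz":8,"ax":0,"ay":0,"az":0.01},{"gripper":1,"dx":7.2,"dy":1.4,"dz":11,"ax":0,"ay":0,"az":0.01},{"gripper":1,"dx":7.2,"dy":1.4,"dz":12.7,"ax":0,"ay":0,"az":0.01},{"gripper":1,"dx":7.2,"dy":1.4,"dz":13.2,"ax":0,"ay":0,"az":0.01},{"gripper":1,"dx":7.2,"dy":1.4,"dz":13.2,"ax":0,"ay":0,"az":0.01},{"gripper":1,"dx":7.2,"dy":1.4,"dz":13.2,"ax":0,"ay":0,"az":0.01}]' 20
python3 -c "
from h import *
move([0.544,-.147,-.003],.1105)"
```

```text
clock 24.27 pos [ 0.4709 -0.1416  0.1722] yaw 0.12
-> d cm [ 7.21  1.41 13.21] rot [-0.0002  0.0009  0.0095] rows>= 3.6
clock: 25.02
ee_pos: [0.5451, -0.1476, 0.0416]
orientation: [[0.994, 0.108, 0.001], [0.108, -0.994, -0.0], [0.001, 0.0, -1.0]]
contact_force: [0.9, 0.2, 1.4]
opening: 1.0
clock 25.02 pos [ 0.5451 -0.1476  0.0416] yaw 0.1085
-> d cm [-0.11 -0.08  4.46] rot [ 0.0005 -0.0012 -0.002 ] rows>= 1.1
```

```bash
python3 -m inch '[{"gripper":1,"dx":-0.1,"dy":-0.1,"dz":1,"ax":0,"ay":0,"az":-0.002},{"gripper":1,"dx":-0.1,"dy":-0.1,"dz":2,"ax":0,"ay":0,"az":-0.002},{"gripper":1,"dx":-0.1,"dy":-0.1,"dz":3,"ax":0,"ay":0,"az":-0.002},{"gripper":1,"dx":-0.1,"dy":-0.1,"dz":3.8,"ax":0,"ay":0,"az":-0.002},{"gripper":1,"dx":-0.1,"dy":-0.1,"dz":4.3,"ax":0,"ay":0,"az":-0.002},{"gripper":1,"dx":-0.1,"dy":-0.1,"dz":4.3,"ax":0,"ay":0,"az":-0.002},{"gripper":1,"dx":-0.1,"dy":-0.1,"dz":4.3,"ax":0,"ay":0,"az":-0.002}]' 20
python3 -m inch '[{"gripper":0,"dx":0,"dy":0,"dz":0,"ax":0,"ay":0,"az":0},{"gripper":0,"dx":0,"dy":0,"dz":0,"ax":0,"ay":0,"az":0},{"gripper":0,"dx":0,"dy":0,"dz":0,"ax":0,"ay":0,"az":0},{"gripper":0,"dx":0,"dy":0,"dz":0,"ax":0,"ay":0,"az":0},{"gripper":0,"dx":0,"dy":0,"dz":0,"ax":0,"ay":0,"az":0},{"gripper":0,"dx":0,"dy":0,"dz":0,"ax":0,"ay":0,"az":0},{"gripper":0,"dx":0,"dy":0,"dz":0,"ax":0,"ay":0,"az":0},{"gripper":0,"dx":0,"dy":0,"dz":0,"ax":0,"ay":0,"az":0},{"gripper":0,"dx":0,"dy":0,"dz":0,"ax":0,"ay":0,"az":0},{"gripper":0,"dx":0,"dy":0,"dz":0,"ax":0,"ay":0,"az":0},{"gripper":0,"dx":0,"dy":0,"dz":0,"ax":0,"ay":0,"az":0}]' 20
python3 - <<'E'
from h import *
o=get_obs();print(np.array(o["ee_pos"]),o["opening"]);s=snapshot("wrist");crop(s["pixels"],180,60,270,190,3,"pics/w19.png")
E
```

```text
clock: 25.6
ee_pos: [0.5431, -0.1467, -0.0028]
orientation: [[0.994, 0.11, -0.001], [0.11, -0.994, 0.0], [-0.001, -0.0, -1.0]]
contact_force: [0.2, -0.4, 0.7]
opening: 0.998
clock: 26.52
ee_pos: [0.5435, -0.147, -0.002]
orientation: [[0.994, 0.11, 0.0], [0.11, -0.994, -0.0], [0.0, 0.0, -1.0]]
contact_force: [-1.1, 0.3, 4.2]
opening: 0.385
[ 0.5435 -0.147  -0.002 ] 0.385308925544852
```

View pics/w19.png

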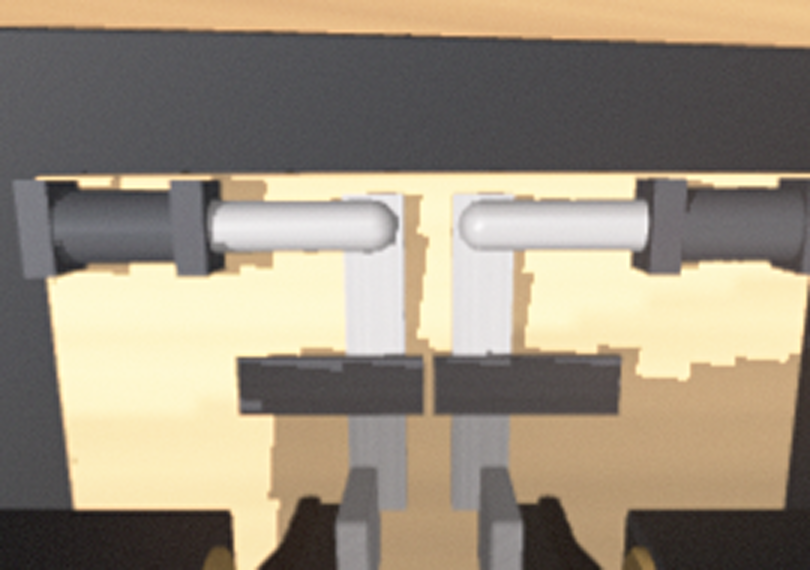

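```bash
python3 - <<'E'
from h import *
s=snapshot("wrist")
for nm,p,yaw,zt,rows in (("w5",[.5041,.1624,.062],.1278,.058,[[(80,177),(775,177)]]),("w19",[.5435,-.147,-.002],.1105,.011,[[(40,177),(795,173)]])):
    o=dict(ee_pos=np.array(p),orientation=Rd(yaw));c=cam(s,o)
    q=np.array(rows[0])/3+[180,60]-1/3
    P=unproj(c,q,zt); print(nm,(P-np.array(p))@Rd(yaw))
E
```

```text
w5 [[ 0.0733 -0.0766  0.004 ]
 [ 0.0732  0.0774  0.004 ]]
w19 [[ 0.0733 -0.0782 -0.013 ]
 [ 0.0739  0.0749 -0.013 ]]
```

The grasp relation is the same as at the first pick-up, within 1 mm. Lift and carry back.

```bash
python3 -m inch '[{"gripper":0,"dx":0,"dy":0,"dz":-1,"ax":0,"ay":0,"az":0},{"gripper":0,"dx":0,"dy":0,"dz":-2.5,"ax":0,"ay":0,"az":0},{"gripper":0,"dx":0,"dy":0,"dz":-5,"ax":0,"ay":0,"az":0},{"gripper":0,"dx":0,"dy":0,"dz":-8,"ax":0,"ay":0,"az":0},{"gripper":0,"dx":0,"dy":0,"dz":-11,"ax":0,"ay":0,"az":0},{"gripper":0,"dx":0,"dy":0,"dz":-14,"ax":0,"ay":0,"az":0},{"gripper":0,"dx":0,"dy":0,"dz":-15.5,"ax":0,"ay":0,"az":0},{"gripper":0,"dx":0,"dy":0,"dz":-16,"ax":0,"ay":0,"az":0},{"gripper":0,"dx":0,"dy":0,"dz":-16,"ax":0,"ay":0,"az":0}]' 20
python3 - <<'E'
from h import *
o=get_obs();print(o["opening"],o["contact_force"])
move([0.504,.1624,.15],.128,o);s=snapshot("side");crop(s["pixels"],220,120,200,140,4,"pics/s20.png")
E
```

```text
clock: 27.37
ee_pos: [0.5438, -0.1469, 0.1586]
orientation: [[0.994, 0.11, 0.002], [0.11, -0.994, -0.001], [0.001, 0.001, -1.0]]
contact_force: [0.2, 0.7, -2.9]
opening: 0.38
0.3801887760647723 [ 0.1537  0.6675 -2.9466]
clock 27.37 pos [ 0.5438 -0.1469  0.1586] yaw 0.1099
-> d cm [ -0.56 -31.18   0.83] rot [ 0.001  -0.0015 -0.0181] rows>= 7.5
```

View pics/s20.png

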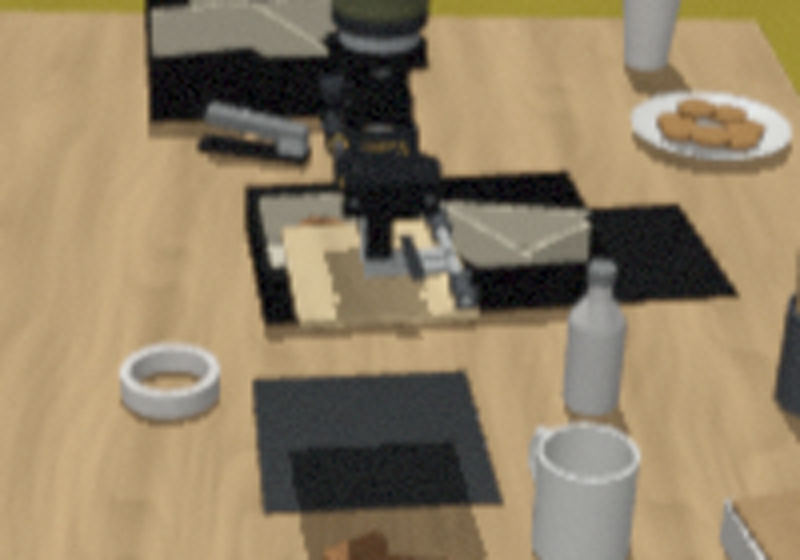

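The hatch is held level off the mat. Carry it to above the box.

```bash
python3 -m inch '[{"gripper":0,"dx":0,"dy":-1.5,"dz":0,"ax":0,"ay":0,"az":0},{"gripper":0,"dx":-0.1,"dy":-5,"dz":0,"ax":0,"ay":0,"az":-0.005},{"gripper":0,"dx":-0.2,"dy":-9,"dz":0,"ax":0,"ay":0,"az":-0.01},{"gripper":0,"dx":-0.3,"dy":-13,"dz":0,"ax":0,"ay":0,"az":-0.018},{"gripper":0,"dx":-0.4,"dy":-17,"dz":0,"ax":0,"ay":0,"az":-0.018},{"gripper":0,"dx":-0.5,"dy":-21,"dz":0,"ax":0,"ay":0,"az":-0.018},{"gripper":0,"dx":-0.5,"dy":-25,"dz":0,"ax":0,"ay":0,"az":-0.018},{"gripper":0,"dx":-0.6,"dy":-28.5,"dz":0,"ax":0,"ay":0,"az":-0.018},{"gripper":0,"dx":-0.6,"dy":-30.5,"dz":0,"ax":0,"ay":0,"az":-0.018},{"gripper":0,"dx":-0.6,"dy":-31.2,"dz":0.4,"ax":0,"ay":0,"az":-0.018},{"gripper":0,"dx":-0.6,"dy":-31.2,"dz":0.8,"ax":0,"ay":0,"az":-0.018},{"gripper":0,"dx":-0.6,"dy":-31.2,"dz":0.8,"ax":0,"ay":0,"az":-0.018}]' 20
python3 -m inch '[{"gripper":0,"dx":0,"dy":0,"dz":1,"ax":0,"ay":0,"az":0},{"gripper":0,"dx":0,"dy":0,"dz":2.5,"ax":0,"ay":0,"az":0},{"gripper":0,"dx":0,"dy":0,"dz":3.5,"ax":0,"ay":0,"az":0},{"gripper":0,"dx":0,"dy":0,"dz":4,"ax":0,"ay":0,"az":0},{"gripper":0,"dx":0,"dy":0,"dz":4,"ax":0,"ay":0,"az":0},{"gripper":0,"dx":0,"dy":0,"dz":4,"ax":0,"ay":0,"az":0},{"gripper":0,"dx":0,"dy":0,"dz":4,"ax":0,"ay":0,"az":0}]' 20
python3 - <<'E'
from h import *
o=get_obs();move([0.504,.1624,.0455],.128,o);s=snapshot("wrist");cv2.imwrite("pics/w21.png",s["pixels"]);crop(s["pixels"],180,60,270,190,3,"pics/w21c.png")
E
```

```text
clock: 28.42
ee_pos: [0.5015, 0.1616, 0.1474]
orientation: [[0.992, 0.128, -0.004], [0.128, -0.992, -0.001], [-0.004, 0.001, -1.0]]
contact_force: [0.5, -0.7, -3.1]
opening: 0.382
clock: 29.0
ee_pos: [0.5037, 0.1626, 0.1101]
orientation: [[0.992, 0.127, 0.001], [0.127, -0.992, 0.0], [0.001, -0.0, -1.0]]
contact_force: [0.2, 0.4, -1.8]
opening: 0.386
clock 29.0 pos [0.5037 0.1626 0.1101] yaw 0.1273
-> d cm [0.02 0.02 6.46] rot [-0.0001 -0.0009 -0.0007] rows>= 1.6
```

View pics/w21c.png

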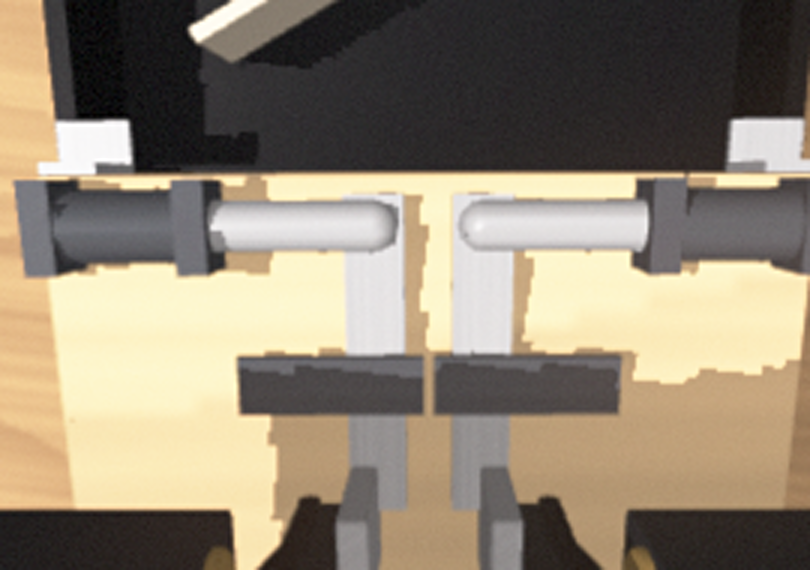

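It is symmetric between the eyes (inner faces at 130 and 730, hatch centre about 428). Lower it slowly.

```bash
python3 -m inch '[{"gripper":0,"dx":0,"dy":0,"dz":1,"ax":0,"ay":0,"az":0},{"gripper":0,"dx":0,"dy":0,"dz":2,"ax":0,"ay":0,"az":0},{"gripper":0,"dx":0,"dy":0,"dz":3,"ax":0,"ay":0,"az":0},{"gripper":0,"dx":0,"dy":0,"dz":4,"ax":0,"ay":0,"az":0},{"gripper":0,"dx":0,"dy":0,"dz":4.7,"ax":0,"ay":0,"az":0},{"gripper":0,"dx":0,"dy":0,"dz":5.2,"ax":0,"ay":0,"az":0},{"gripper":0,"dx":0,"dy":0,"dz":5.5,"ax":0,"ay":0,"az":0},{"gripper":0,"dx":0,"dy":0,"dz":5.5,"ax":0,"ay":0,"az":0},{"gripper":0,"dx":0,"dy":0,"dz":5.5,"ax":0,"ay":0,"az":0}]' 20
python3 - <<'E'
from h import *
o=get_obs();move([0.504,.1624,.0455],.128,o);s=snapshot("wrist");crop(s["pixels"],180,60,270,190,3,"pics/w22.png")
E
```

```text
clock: 29.8
ee_pos: [0.5033, 0.1628, 0.0547]
orientation: [[0.992, 0.128, 0.0], [0.128, -0.992, 0.0], [0.0, -0.0, -1.0]]
contact_force: [0.2, 0.0, -2.6]
opening: 0.386
clock 29.8 pos [0.5033 0.1628 0.0547] yaw 0.128
-> d cm [0.07 0.05 0.92] rot [-0.0001 -0.0001 -0.    ] rows>= 0.2
```

View pics/w22.png

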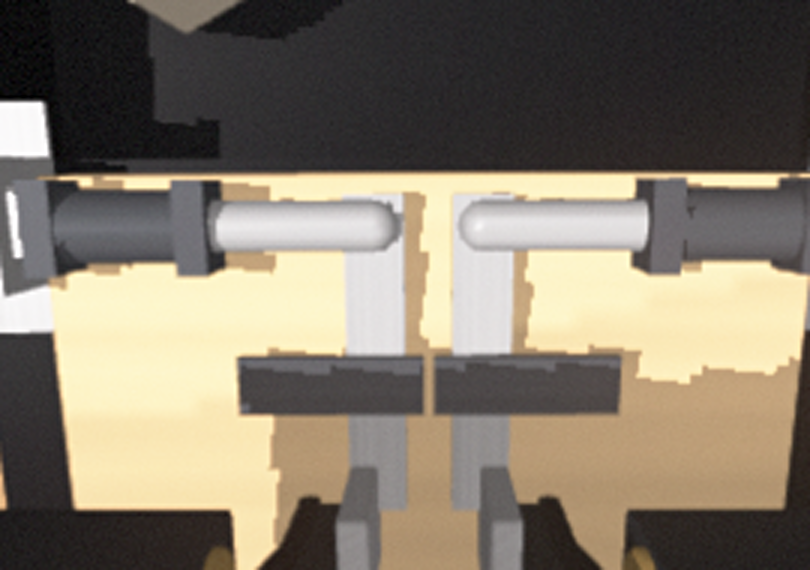

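```bash
python3 -m inch '[{"gripper":0,"dx":0.1,"dy":0,"dz":0.3,"ax":0,"ay":0,"az":0},{"gripper":0,"dx":0.1,"dy":0,"dz":0.6,"ax":0,"ay":0,"az":0},{"gripper":0,"dx":0.1,"dy":0,"dz":0.8,"ax":0,"ay":0,"az":0},{"gripper":0,"dx":0.1,"dy":0,"dz":0.9,"ax":0,"ay":0,"az":0},{"gripper":0,"dx":0.1,"dy":0,"dz":1,"ax":0,"ay":0,"az":0},{"gripper":0,"dx":0.1,"dy":0,"dz":1,"ax":0,"ay":0,"az":0},{"gripper":0,"dx":0.1,"dy":0,"dz":1,"ax":0,"ay":0,"az":0}]' 20
python3 - <<'E'
from h import *
o=get_obs();print(np.array(o["ee_pos"]),o["contact_force"]);s=snapshot("wrist");cv2.imwrite("pics/w23.png",s["pixels"]);crop(s["pixels"],150,60,340,190,2.3,"pics/w23c.png")
E
```

```text
clock: 30.43
ee_pos: [0.5042, 0.1627, 0.045]
orientation: [[0.992, 0.128, -0.0], [0.128, -0.992, -0.0], [-0.0, 0.0, -1.0]]
contact_force: [-2.3, -1.5, 3.9]
opening: 0.381
[0.5042 0.1627 0.045 ] [-2.2823 -1.4881  3.8984]
```

View pics/w23c.png

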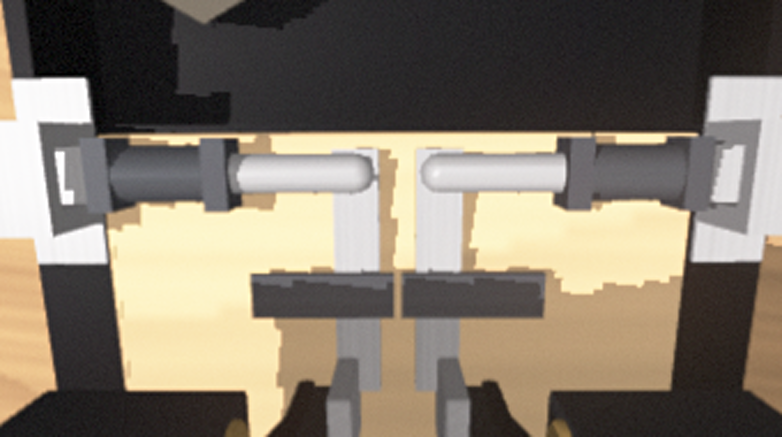

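The hatch is on the rim and the pins face the eye holes (rows 145–205, pin at 175). Release.

```bash
python3 -m inch '[{"gripper":1,"dx":0,"dy":0,"dz":0,"ax":0,"ay":0,"az":0},{"gripper":1,"dx":0,"dy":0,"dz":0,"ax":0,"ay":0,"az":0},{"gripper":1,"dx":0,"dy":0,"dz":0,"ax":0,"ay":0,"az":0},{"gripper":1,"dx":0,"dy":0,"dz":0,"ax":0,"ay":0,"az":0},{"gripper":1,"dx":0,"dy":0,"dz":0,"ax":0,"ay":0,"az":0},{"gripper":1,"dx":0,"dy":0,"dz":0,"ax":0,"ay":0,"az":0},{"gripper":1,"dx":0,"dy":0,"dz":0,"ax":0,"ay":0,"az":0},{"gripper":1,"dx":0,"dy":0,"dz":0,"ax":0,"ay":0,"az":0},{"gripper":1,"dx":0,"dy":0,"dz":0,"ax":0,"ay":0,"az":0},{"gripper":1,"dx":0,"dy":0,"dz":0,"ax":0,"ay":0,"az":0}]' 20
python3 - <<'E'
from h import *
o=get_obs();print(np.array(o["ee_pos"]),o["contact_force"],o["opening"]);s=snapshot("wrist");crop(s["pixels"],150,60,340,190,2.3,"pics/w24c.png")
E
```

```text
clock: 31.32
ee_pos: [0.5042, 0.1627, 0.0445]
orientation: [[0.992, 0.127, 0.0], [0.127, -0.992, 0.0], [0.0, -0.0, -1.0]]
contact_force: [-0.1, 0.0, 0.6]
opening: 0.981
[0.5042 0.1627 0.0445] [-0.1095  0.0358  0.6273] 0.9810096260666
```

View pics/w24c.png

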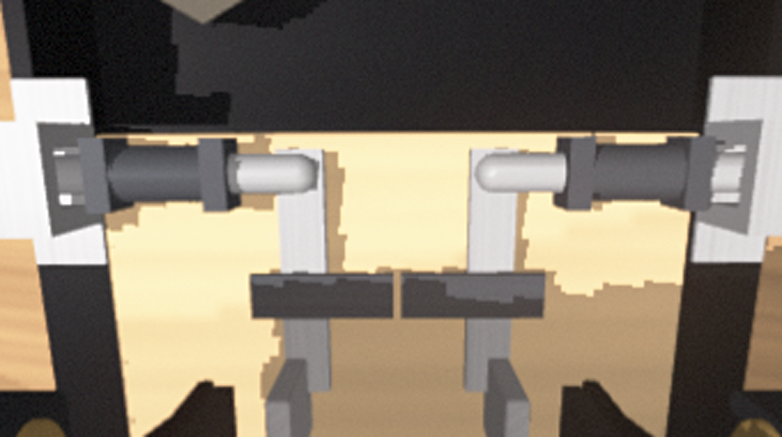

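Both pins have sprung out into the eyes, and the tabs are back at rest spacing. Retreat straight up and check.

```bash
python3 -m inch '[{"gripper":1,"dx":0,"dy":0,"dz":-1,"ax":0,"ay":0,"az":0},{"gripper":1,"dx":0,"dy":0,"dz":-3,"ax":0,"ay":0,"az":0},{"gripper":1,"dx":0,"dy":0,"dz":-6,"ax":0,"ay":0,"az":0},{"gripper":1,"dx":-1,"dy":0,"dz":-10,"ax":0,"ay":0,"az":0},{"gripper":1,"dx":-3,"dy":0,"dz":-14,"ax":0,"ay":0,"az":0},{"gripper":1,"dx":-4.3,"dy":0,"dz":-18,"ax":0,"ay":0,"az":0},{"gripper":1,"dx":-4.3,"dy":0,"dz":-21,"ax":0,"ay":0,"az":0},{"gripper":1,"dx":-4.3,"dy":0,"dz":-22,"ax":0,"ay":0,"az":0},{"gripper":1,"dx":-4.3,"dy":0,"dz":-22,"ax":0,"ay":0,"az":0},{"gripper":1,"dx":-4.3,"dy":0,"dz":-22,"ax":0,"ay":0,"az":0},{"gripper":1,"dx":-4.3,"dy":0,"dz":-22,"ax":0,"ay":0,"az":0}]' 20
python3 - <<'E'
from h import *
o=get_obs();s=snapshot("wrist");c=cam(s,o)
F=frame(.505,.1615,.126,.05);v=cv2.resize(s["pixels"],None,fx=4,fy=4,interpolation=cv2.INTER_CUBIC)
def L(P,col): cv2.polylines(v,[np.int32((proj(c,pts(F,P))+.5)*4-.5)],True,col,1)
L([[a,b,.008] for a,b in [(-.072,-.08),(.072,-.08),(.072,.08),(-.072,.08)]],(0,0,255))
for sg in (-1,1):
    L([[a,sg*b,.046] for a,b in [(-.012,.025),(.012,.025),(.012,.031),(-.012,.031)]],(255,0,0))
x,y=np.int32(proj(c,[[.53,.1645,.05]])[0]*4);cv2.imwrite("pics/w25.png",v[max(0,y-290):y+290,x-390:x+390])
s=snapshot("side");cv2.imwrite("pics/s25.png",s["pixels"]);crop(s["pixels"],260,140,160,80,5,"pics/s25c.png")
E
```

```text
clock: 32.28
ee_pos: [0.4608, 0.157, 0.2632]
orientation: [[0.992, 0.128, -0.002], [0.128, -0.992, -0.0], [-0.002, -0.0, -1.0]]
contact_force: [-1.1, 0.5, -1.1]
opening: 1.002
```

View pics/w25.png

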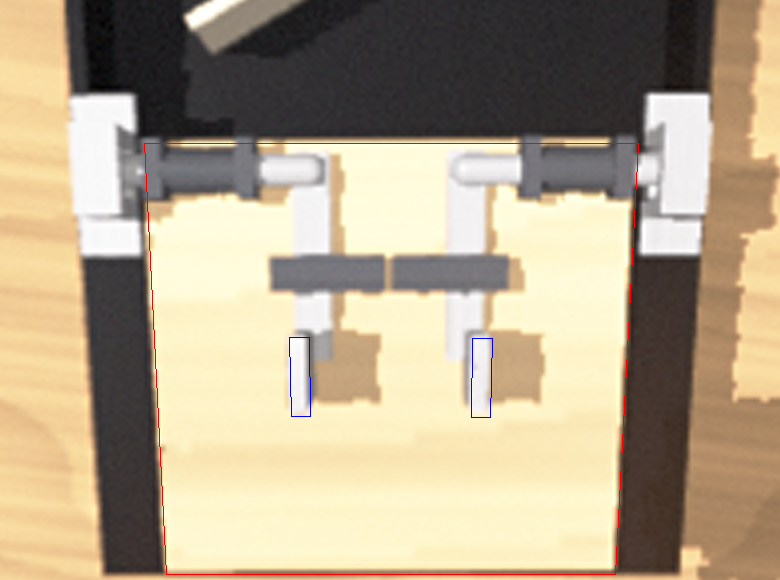

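View pics/s25.png

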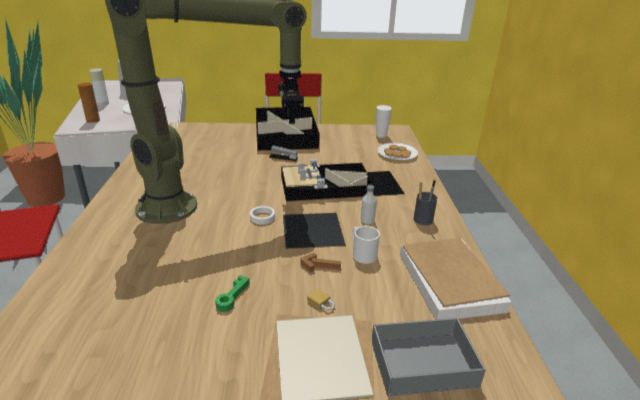

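View pics/s25c.png

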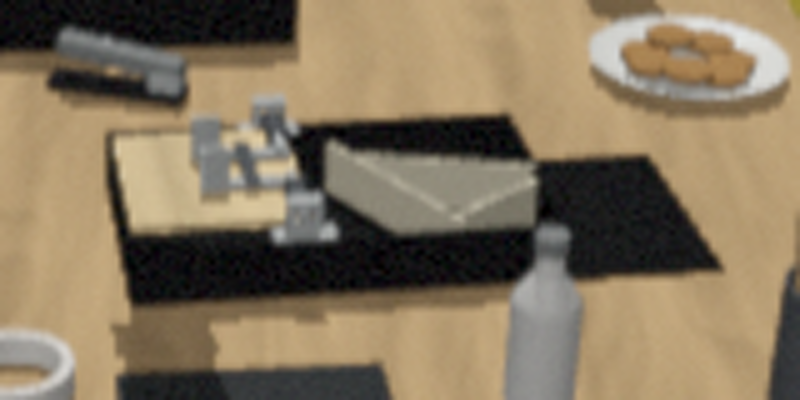

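The hatch coincides with its original overlay, to about 1 mm. The tabs are at rest spacing, the pins sit in both eyes, and the other items have not moved. Handing in.

```bash
python3 -c "
from plant import *
print(finish_job())"
```

```text
the job is handed in; nothing more can be done
None
```

I did the whole job and handed it in at about 32 s of the 72 s allowed. No verdict is reported, so the results below come from my own camera checks.

- **Hatch off:** I pinched the tabs, lifted the hatch and laid it flat on the mat, let go. The picture showed it flat with its pins sprung out, and when I came back it was within about 1 mm of where I had released it.
- **Key:** My first grasp closed on nothing. The fixed cameras showed the fingertips about 24 mm higher than the reported tool point, although the wrist camera suggested only about 7–10 mm. I went lower, found no contact and gripped the shaft (opening 0.18, about 16 mm). I then set the key flat in the compartment along its y, and two cameras confirmed it.
- **Hatch back:** I gripped it again lower on the tabs, lowered it between the eyes onto the rim and released it.
- **Last checks:**
  - The hatch overlays its original pose to about 1 mm and lies flat.
  - The tabs are at rest spacing, and both pins show in their eyes.
  - The gripper was open, and clear of everything.
  - The arrow, glue bottle, mug, tape, stapler, padlock and green key look unmoved; I judged this by eye and did not measure it.

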